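Stroke-test two plunger samplers on the sprung test stand and sort out those that stick

TASK

Test the two plunger samplers from the rack: one after the other, lift each out by its knob, stand it on the test stand and press its knob down until the stand's sprung plate is fully depressed, without forcing it. Then take the sampler again by its barrel, so that its plunger stays where the test left it, and stand it upright in the rectangular tray if the plunger went fully home, or in the round pan if it stuck part-way, before you fetch the next. Leave the can, the flask and the bottle alone.

Things in the scene. Friction and masses are not known exactly. Their poses are not given: they have to be found in the camera images.
- rack: fixed grey plastic rack, 62 x 122 mm, 80 mm high, with two square deep cells open at the top, side by side along its y at y = +29 and -29 mm; cell floor 5 mm above the bench. Origin: centre of the underside, z up. Turned by up to 0.4 rad.
- sampler_a: one of two plunger samplers that look alike (0.30 to 0.4 kg): steel barrel 34 mm in diameter, foot 44 mm in diameter and 5 mm high, collar 37 mm in diameter 74 to 78 mm above the underside, then a 10 mm stem and a black knob 26 mm in diameter, 10 mm thick. Origin: centre of the underside, z up. In the rack only the collar's rim, stem and knob stand clear. None, one or both may stick.
- sampler_b: one of two plunger samplers that look alike (0.30 to 0.4 kg): steel barrel 34 mm in diameter, foot 44 mm in diameter and 5 mm high, collar 37 mm in diameter 74 to 78 mm above the underside, then a 10 mm stem and a black knob 26 mm in diameter, 10 mm thick. Origin: centre of the underside, z up. In the rack only the collar's rim, stem and knob stand clear. None, one or both may stick.
- plunger_a (a joint): plunger, pushed in by (m): 0 = out (knob top 125 mm above the sampler's underside), 0.035 = fully home (90 mm). Starts at 0 to 0.006. A free one slides at about 1.5 N and stays where left; one that sticks stops dead at 0.022. The barrel outweighs that friction: lifting by the knob draws the plunger right out again; carrying by the barrel keeps it.
- plunger_b (a joint): plunger, pushed in by (m): 0 = out (knob top 125 mm above the sampler's underside), 0.035 = fully home (90 mm). Starts at 0 to 0.006. A free one slides at about 1.5 N and stays where left; one that sticks stops dead at 0.022. The barrel outweighs that friction: lifting by the knob draws the plunger right out again; carrying by the barrel keeps it.
- knob_a (a point): centre of the top face of the knob of sampler_a; moves with the plunger
- knob_b (a point): centre of the top face of the knob of sampler_b; moves with the plunger
- stand: fixed aluminium test stand, base 80 x 80 mm, with a square frame of 58 x 58 mm clear width (70 mm outside), rim 30 mm above the bench, round a sprung plate; frame sides along its x and y. It takes one sampler foot. Origin: centre of the underside, z up.
- plate (a joint): how far the sprung plate is down (m): 0 = up, 0.006 = fully depressed. It does not yield to a sampler's weight (about 3.4 N) and to the sliding of a free plunger; with a sampler on it, it starts down at a push of about 4 N and is fully down at about 8 N.
- plate_top (a point): centre of the top face of the sprung plate, 20 mm above the bench when up: 10 mm below the frame's rim
- tray: fixed rectangular steel tray for good samplers, 110 (x) x 190 (y) mm, rim 16 mm high, floor 4 mm above the bench. Origin: centre of the underside. Room for both samplers side by side along y (38 mm either side of the centre). Tray and pan may change places.
- pan: fixed round steel pan for samplers that stick, 176 mm in diameter, rim 16 mm high, wall 4 mm, floor 4 mm above the bench. Origin: centre of the underside. Room for both samplers (38 mm either side of the centre).
- can: bystander: food can, 74 mm in diameter, 80 mm high; origin at the centre of the underside
- flask: bystander: conical glass flask, 84 mm in diameter, 120 mm high; origin at the centre of the underside
- bottle: bystander: white plastic bottle, 60 mm in diameter, 140 mm high; origin at the centre of the underside

How it is judged:
On the way, in this order (a step that is already met when the one before it is completed fails the run):
1. one of the samplers stands on the test stand and its plunger is pressed until the sprung plate is fully down (((horizontal distance between sampler_a and stand below 0.014 m and z of sampler_a in the frame of stand below 0.026 m and angle between sampler_a's own z axis and vertical below 0.12 rad and value of joint plate above 0.0045 m and value of joint plunger_a above 0.014 m) or (horizontal distance between sampler_b and stand below 0.014 m and z of sampler_b in the frame of stand below 0.026 m and angle between sampler_b's own z axis and vertical below 0.12 rad and value of joint plate above 0.0045 m and value of joint plunger_b above 0.014 m))), for 0.1 s.
2. with the first sampler tested and out of both rack and stand, the other stands on the test stand and its plunger is pressed until the plate is fully down (((horizontal distance between sampler_a and stand below 0.014 m and z of sampler_a in the frame of stand below 0.026 m and angle between sampler_a's own z axis and vertical below 0.12 rad and value of joint plate above 0.0045 m and value of joint each of plunger_a, plunger_b above 0.014 m and horizontal distance between sampler_b and stand above 0.06 m and horizontal distance between sampler_b and rack above 0.09 m) or (horizontal distance between sampler_b and stand below 0.014 m and z of sampler_b in the frame of stand below 0.026 m and angle between sampler_b's own z axis and vertical below 0.12 rad and value of joint plate above 0.0045 m and value of joint each of plunger_b, plunger_a above 0.014 m and horizontal distance between sampler_a and stand above 0.06 m and horizontal distance between sampler_a and rack above 0.09 m))), for 0.1 s.
At the end, for the whole second after the job is handed in: Both samplers stand upright (within 0.12 rad) and at rest. Each one whose plunger went fully home (pushed in more than 31 mm) stands on the floor of the rectangular tray; each one whose plunger stuck (still pushed in between 14 and 28 mm) stands on the floor of the round pan (angle between each of sampler_a, sampler_b's own z axis and vertical below 0.12 rad and linear speed of each of sampler_a, sampler_b below 0.03 m/s and ((value of joint plunger_a above 0.031 m and x of sampler_a in the frame of tray between -0.045 and 0.045 m and y of sampler_a in the frame of tray between -0.085 and 0.085 m and z of sampler_a in the frame of tray below 0.012 m) or (value of joint plunger_a between 0.014 and 0.028 m and horizontal distance between sampler_a and pan below 0.075 m and z of sampler_a in the frame of pan below 0.012 m)) and ((value of joint plunger_b above 0.031 m and x of sampler_b in the frame of tray between -0.045 and 0.045 m and y of sampler_b in the frame of tray between -0.085 and 0.085 m and z of sampler_b in the frame of tray below 0.012 m) or (value of joint plunger_b between 0.014 and 0.028 m and horizontal distance between sampler_b and pan below 0.075 m and z of sampler_b in the frame of pan below 0.012 m))); the robot touches nothing.
It fails at once if the can is shifted by more than 30 mm or tipped (distance of can from where it was at the start of the episode above 0.03 m or angle between can's own z axis and vertical above 0.3 rad).
It fails at once if the flask is shifted by more than 30 mm or tipped (distance of flask from where it was at the start of the episode above 0.03 m or angle between flask's own z axis and vertical above 0.3 rad).
It fails at once if the bottle is shifted by more than 30 mm or tipped (distance of bottle from where it was at the start of the episode above 0.03 m or angle between bottle's own z axis and vertical above 0.3 rad).
It fails at once if a sampler is forced: pressed onto the test stand with more than 80 N (contact force between any of sampler_a, sampler_b and stand above 80 N).
It also fails if it takes over 72 s, if anything falls off the work surface, if the arm or the gripper's body presses on something with over 40 N, if the wrist force passes 120 N, or if a joint passes its speed limit or range.

ROBOT

A 6-joint arm with a two-finger parallel gripper is mounted at the origin on the work surface. World frame = base frame: x ahead of the robot, y to its left, z up, the work surface at z = 0. Lengths are in m, angles in rad, forces in N, time in s.
With the tool pointing down it reaches from about 0.35 to 0.725 m from the base axis. Payload 4.3 kg.
Tool frame: the origin (TCP) lies at the very end of the fingers, on their centre line; the grasp point (between the pads) lies 19 mm behind it (bot.hold_point_z is the distance from the TCP to the grasp point, in m); y points along the fingers, x is the direction in which the jaws open and shut, and the axes are right-handed (so a half turn about y gives the same grasp; the last joint's range is limited). The gripper opens to 85 mm and grips with 20 to 120 N. Pads are 22 mm wide; open, the fingers measure 114 mm over their backs; the gripper's body (76 mm by 85 mm) begins 54 mm behind the grasp point. The pads swing forward as they close: fully open they stand 13 mm farther back than shut.
Start: joints at [1.027, 0.377, 0.081, 1.274, 0, 1.46], TCP at [0.242, 0.522, 0.231] pointing down, gripper open.
Joint ranges: [-2.72, 2.72], [-0.84, 1.66], [-1.02, 1.22], [-1.77, 2.12], [-1.37, 1.28], [-3.14, 3.14]. Speed limits (rad/s): [2.57, 2.57, 3.14, 3.14, 3.14, 3.14].

INTERFACE

Orientations are given as a unit quaternion [x, y, z, w].
In Python, from cell import bot, cams, ticket gives the robot as it stands.
- The arm moves only by the tool arm_command, never from a script. Its arguments are lists of equal length, an entry for each row: "claw": the opening, from -1 (shut) to 1 (fully open), so that 0 is half open; "xyz": the shift along the tool's x, y, z in units of 0.025 m (1.0 is 0.025 m), a list of three; "twist": the turn, a rotation vector about the tool's x, y, z in units of 0.1 rad (1.0 is 0.1 rad), a list of three. A call has exactly 8 rows; each row shifts and turns the commanded pose from where the row before left it, along the tool's axes as they then stand; what a row does not reach is not made up. A row lasts 1/12 s, in which the tool goes at most 41.7 mm and 7.16 degrees, less where a joint would pass 70% of its speed; a pose out of reach is approached as far as the arm can. A call with a number of a shift or a turn outside -1 to 1 is refused whole. A call with a gripper value outside its range is refused whole. The fingers move at their own pace and stop on an object; "squeeze" is the grip in N (left out, the last holds). Time passes only in rows, so rows that do not move let the fingers close, or fill a call up. It gives the time, the measured TCP pose, the force and the opening at its end, in the units of the state.
- bot.get_state(): the state, without advancing time (a new reading comes with each control period).
- cams.capture(name): name is "scene" or "top" or "wrist"; returns (picture, depth): 480x640x3 uint8, blue, green, red; 480x640 float32, m along the optical axis (not along the pixel's ray), 0 where there is no reading.
- cams.camera_params(name): a dict with "K" (3x3 intrinsics, pixels), "k1" (the pictures are not rectified: a ray, as slopes to the right and down, at radius r is drawn at 1 + k1 r^2 times it, then the intrinsics apply), "rvec" (rotation vector, rad) and "tvec" (3), from world to camera coordinates, as OpenCV has them. Camera axes: x right, y down, z forward; pixel columns grow to the right and rows downward; lengths in m; the calibration is good to about 2 mm. A picture is of the moment at which its call begins: read the wrist's pose just before it. camera_params takes no time and is no camera call; for the wrist camera it gives the pose at the moment of the call.
- ticket.hand_in(): hands the job in, once; it reports no verdict.
The state is a dict: "time": time; "joint_pos": joint angles; "qd": joint speeds; "joint_torque": joint torques, N m; "tcp_pos": TCP position; "tcp_rot": TCP orientation; "force": force on the tool from outside, world axes, zero at the start; "wrist_torque": the same for the moment, N m; "gripper_width": finger opening in m.
Only numpy, scipy, OpenCV 4.12 (cv2) and the standard library are available. Lean on these libraries where they do the work, as an engineer would, in place of code of your own. Each camera call takes 0.05 s, during which the arm holds its last target.

## Working session

There is one attempt and no reset: what is moved stays moved. The work goes in short steps, Python scripts to look and compute and a tool call to move; the robot and the scene stay as the last step left them, time stands still between calls to the robot, and variables do not carry over. Pictures are saved under pics/ and viewed, and the job is handed in when it is done.

Besides the shell and the picture viewer there is one more tool, called after "Request:" in YAML: its name, and indented under it one key for each argument. arm_command: Moves the arm, as the interface text tells. Its arguments: {"type":"object","properties":{"claw":{"type":"array"},"xyz":{"type":"array"},"twist":{"type":"array"},"squeeze":{"type":"number"}},"required":["claw","xyz","twist"]}

```bash
ls; mkdir -p pics; python3 - <<'E'
from cell import bot,cams,ticket
import cv2,numpy as np
print(bot.get_state())
print(bot.hold_point_z)
for n in ("scene","top","wrist"):
    print(n,cams.camera_params(n))
for n in ("scene","top"):
    im,d=cams.capture(n); cv2.imwrite(f"pics/{n}0.png",im); np.save(f"pics/{n}0d.npy",d)
E
```

```text
pics
{'time': 0.0, 'joint_pos': array([ 1.02672823e+00,  3.78076468e-01,  7.96309897e-02,  1.27440476e+00,
       -3.03341747e-06,  1.46056522e+00]), 'qd': array([-0.0004807 , -0.00099879, -0.0011054 ,  0.00186193, -0.00037194,
       -0.0010868 ]), 'joint_torque': array([-2.81362754e-04, -4.63602734e+01,  2.69877255e+01,  2.08394928e-02,
       -2.75531002e-04, -7.37570986e-06]), 'tcp_pos': array([0.24132175, 0.52118516, 0.2303552 ]), 'tcp_rot': array([ 0.59621521,  0.38002099, -0.38132254, -0.59557081]), 'force': array([-0.07232937,  0.3973156 , -0.35975141]), 'wrist_torque': array([0.00869686, 0.05681617, 0.02492925]), 'gripper_width': 0.08535030665414503}
0.0187
scene {'K': array([[602.57159481,   0.        , 315.7870332 ],
       [  0.        , 602.57159481, 235.53714315],
       [  0.        ,   0.        ,   1.        ]]), 'k1': -0.18173372258263737, 'rvec': array([ 1.49054178,  2.10995475, -0.83606553]), 'tvec': array([ 0.16662882, -0.33326883,  1.67196019])}
top {'K': array([[538.71627709,   0.        , 326.50199758],
       [  0.        , 538.71627709, 237.00041771],
       [  0.        ,   0.        ,   1.        ]]), 'k1': -0.024499004460681123, 'rvec': array([ 2.08807803, -2.11043678,  0.23781456]), 'tvec': array([0.0235229 , 0.6021889 , 0.96411738])}
wrist {'K': array([[424.56966487,   0.        , 313.74357211],
       [  0.        , 424.56966487, 241.25267452],
       [  0.        ,   0.        ,   1.        ]]), 'k1': -0.0527619674584259, 'rvec': array([-2.44972523, -1.5667878 , -0.20903305]), 'tvec': array([-0.57398502, -0.03555151,  0.3776448 ])}
```

View pics/top0.png

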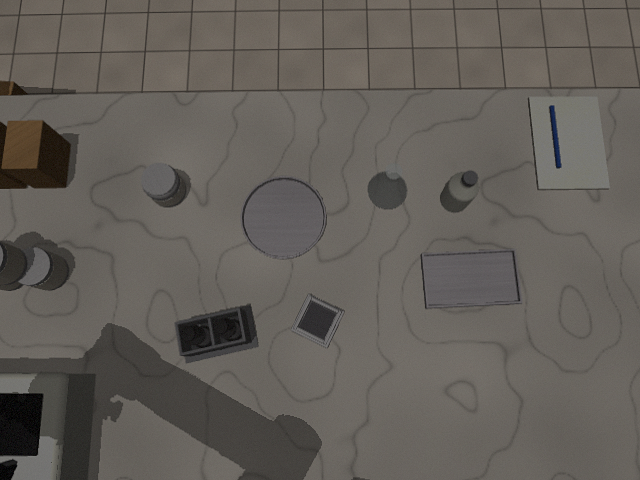

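View pics/scene0.png

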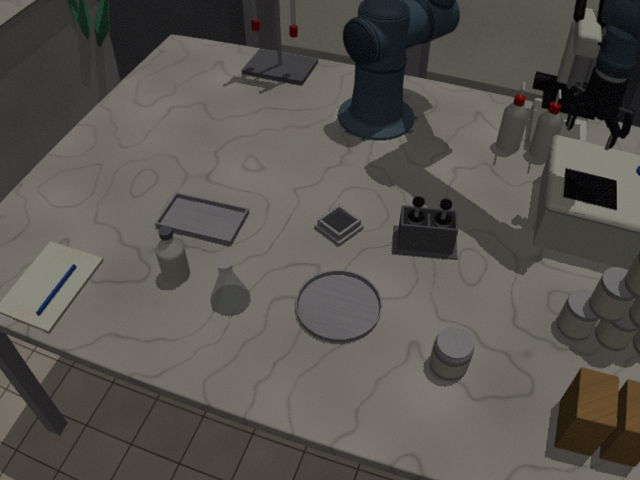

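```bash
cat > h.py <<'E'
import numpy as np,cv2
from scipy.spatial.transform import Rotation as R
def ray(P,uv,z):
    "world point at height z on pixel rays; P camera params"
    uv=np.array(uv,float).reshape(-1,1,2)
    D=np.array([P['k1'],0,0,0,0])
    n=cv2.undistortPoints(uv,P['K'],D,None,None,None).reshape(-1,2)
    Rm=cv2.Rodrigues(P['rvec'])[0]; C=-Rm.T@P['tvec']
    d=np.c_[n,np.ones(len(n))]@Rm
    z=np.broadcast_to(z,len(n))
    return C+d*((z-C[2])/d[:,2])[:,None]
def pts(P,uv,d):
    uv=np.array(uv,float).reshape(-1,1,2)
    D=np.array([P['k1'],0,0,0,0])
    n=cv2.undistortPoints(uv,P['K'],D).reshape(-1,2)
    dep=np.array([d[int(round(v)),int(round(u))] for u,v in uv[:,0]])
    Rm=cv2.Rodrigues(P['rvec'])[0]
    return (np.c_[n,np.ones(len(n))]*dep[:,None]-P['tvec'])@Rm
def cloud(P,d):
    H,W=d.shape
    v,u=np.mgrid[:H,:W]
    n=cv2.undistortPoints(np.stack([u,v],-1).reshape(-1,1,2).astype(float),P['K'],np.array([P['k1'],0,0,0,0])).reshape(-1,2)
    Rm=cv2.Rodrigues(P['rvec'])[0]
    X=(np.c_[n,np.ones(len(n))]*d.reshape(-1,1)-P['tvec'])@Rm
    X[d.ravel()==0]=np.nan
    return X.reshape(H,W,3)
def proj(P,X):
    return cv2.projectPoints(np.array(X,float).reshape(-1,1,3),P['rvec'],P['tvec'],P['K'],np.array([P['k1'],0,0,0,0]))[0].reshape(-1,2)
E
python3 - <<'E'
from cell import bot
from h import *
s=bot.get_state(); print(R.from_quat(s['tcp_rot']).as_matrix().round(3))
E
```

```text
[[ 0.42  -0.001 -0.907]
 [ 0.907 -0.002  0.42 ]
 [-0.002 -1.     0.   ]]
```

```bash
python3 - <<'E'
import cv2,numpy as np
im=cv2.imread("pics/top0.png")
c=im[285:365,165:355]; c=cv2.resize(c,None,fx=4.2,fy=4.2,interpolation=cv2.INTER_CUBIC); c=cv2.convertScaleAbs(c,alpha=1.8); cv2.imwrite("pics/c1.png",c)
im=cv2.imread("pics/scene0.png")
c=im[185:265,305:475]; c=cv2.resize(c,None,fx=4.6,fy=4.6,interpolation=cv2.INTER_CUBIC); c=cv2.convertScaleAbs(c,alpha=1.8);cv2.imwrite("pics/c2.png",c)
E
```

```text
(no output)
```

View pics/c1.png

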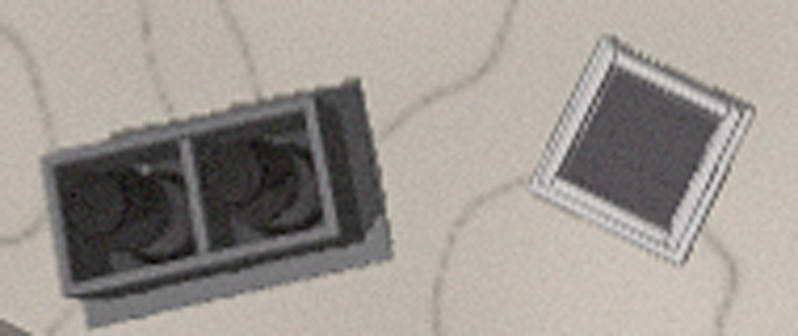

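View pics/c2.png

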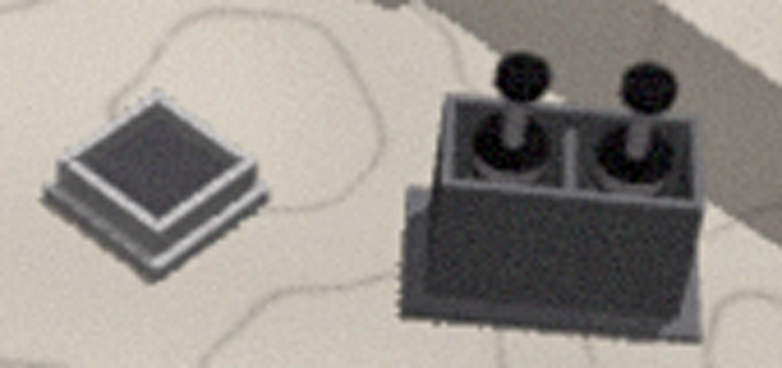

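```bash
python3 - <<'E'
from cell import cams
from h import *
P=cams.camera_params("top"); d=np.load("pics/top0d.npy")
C=cloud(P,d)
def reg(u0,u1,v0,v1,z0,z1):
    X=C[v0:v1,u0:u1].reshape(-1,3); X=X[~np.isnan(X[:,0])]; X=X[(X[:,2]>z0)&(X[:,2]<z1)]
    r=cv2.minAreaRect((X[:,:2]*1000).astype(np.float32))
    return len(X),X.mean(0).round(4),r
print('rack',reg(165,262,300,365,.07,.09))
print('knobs',reg(165,262,300,365,.105,.135))
Xk=C[300:365,165:262].reshape(-1,3); Xk=Xk[(Xk[:,2]>.105)&(Xk[:,2]<.135)]
_,lab,cen=cv2.kmeans(Xk.astype(np.float32),2,None,(3,50,1e-5),5,0)
for i in(0,1): print(cen[i],(lab==i).sum(), Xk[lab[:,0]==i].min(0),Xk[lab[:,0]==i].max(0))
print('standrim',reg(285,350,288,352,.024,.036))
print('stand base',reg(285,350,288,352,.006,.036))
print('tray',reg(410,530,240,315,.011,.02))
print('trayfloor',reg(410,530,240,315,.002,.01))
print('pan',reg(235,335,170,265,.01,.02))
print('can',reg(135,190,155,210,.07,.09))
print('flask',reg(360,410,165,212,.0,.13), 'bottle',reg(430,490,165,215,.02,.16))
print('clutter right', reg(0,80,100,300,.03,.5))
bz=C[400:430,330:430].reshape(-1,3); print('bench z',np.nanmean(bz[:,2]))
E
```

```text
rack (1063, array([0.4251, 0.232 , 0.0807]), ((426.1371154785156, 232.92623901367188), (62.804630279541016, 123.53585052490234), 12.285966873168945))
knobs (367, array([0.4255, 0.2326, 0.1283]), ((425.75018310546875, 232.70616149902344), (24.91455078125, 83.29527282714844), 12.146315574645996))
[0.43175083 0.20390093 0.128179  ] 180 [0.41944088 0.19147192 0.11906845] [0.44373975 0.21688382 0.13300021]
[0.4194665  0.2602258  0.12851113] 187 [0.40793498 0.24836478 0.11896927] [0.43213322 0.27333746 0.13372768]
standrim (465, array([0.4495, 0.0375, 0.0301]), ((449.3830871582031, 37.031333923339844), (69.92174530029297, 69.53398132324219), 63.15298080444336))
stand base (1699, array([0.4484, 0.0369, 0.0208]), ((454.289306640625, 35.9515495300293), (123.48165130615234, 114.565185546875), 88.49662017822266))
tray (716, array([ 0.53  , -0.2702,  0.016 ]), ((529.7244873046875, -269.1974792480469), (110.8930892944336, 190.5760955810547), 2.1508028507232666))
trayfloor (4918, array([ 0.532 , -0.2693,  0.0047]), ((533.1547241210938, -271.2588195800781), (248.01370239257812, 150.72967529296875), 89.30619812011719))
pan (618, array([0.6662, 0.1084, 0.0152]), ((658.9664306640625, 105.204345703125), (173.94224548339844, 172.1334686279297), 43.69687271118164))
can (969, array([0.7179, 0.3434, 0.0795]), ((719.2295532226562, 343.8633117675781), (68.75831604003906, 67.0523681640625), 11.532255172729492))
flask (1899, array([ 0.7087, -0.1022,  0.0397]), ((722.579345703125, -105.61568450927734), (103.68334197998047, 103.03666687011719), 88.65354919433594)) bottle (1102, array([ 0.6849, -0.2398,  0.0924]), ((690.80810546875, -245.1761474609375), (59.403709411621094, 52.38740539550781), 58.71176528930664))
clutter right (6130, array([0.6849, 0.5866, 0.0949]), ((671.3168334960938, 615.753173828125), (322.5412902832031, 133.91998291015625), 5.38916540145874))
bench z 0.00025902870879895916
```

```bash
python3 - <<'E'
from cell import cams
from h import *
P=cams.camera_params("top"); d=np.load("pics/top0d.npy")
C=cloud(P,d); Xk=C[300:365,165:262].reshape(-1,3)
for c in((.4316,.2042),(.42,.2609)):
    m=(np.hypot(*(Xk[:,:2]-c).T)<.010)&(Xk[:,2]>.1); print(np.percentile(Xk[m,2],[5,25,50,75,95]).round(4),m.sum())
X=C[170:265,235:335].reshape(-1,3); X=X[(X[:,2]>.01)&(X[:,2]<.02)]
(cx,cy),r=cv2.minEnclosingCircle((X[:,:2]*1000).astype(np.float32)); print('pan',cx,cy,r)
print('pan px',ray(P,[(242.5,218),(326.5,218),(284.5,177.5),(284.5,259)],.016).round(4))
print('tray corners', ray(P,[(421,254),(513,250),(519.5,302),(425,308)],.016).round(4))
Ps=cams.camera_params("scene"); ds=np.load("pics/scene0d.npy"); 
# scene camera: knobs blobs in crop at (523,77),(648,88)/4.6 ; lower edge of knob's top
print(ray(Ps,[(305+523/4.6,185+77/4.6),(305+648/4.6,185+88/4.6)],.123).round(4))
print('stand centre scene', ray(Ps,[(305+158/4.6,185+160/4.6)],.025).round(4))
E
```

```text
[0.126  0.1272 0.1282 0.1298 0.1314] 103
[0.1265 0.128  0.1293 0.1302 0.1315] 103
pan 659.3231811523438 105.88571166992188 88.11775207519531
pan px [[0.6564 0.188  0.016 ]
 [0.6545 0.0168 0.016 ]
 [0.7424 0.103  0.016 ]
 [0.5705 0.1017 0.016 ]]
tray corners [[ 0.5777 -0.1719  0.016 ]
 [ 0.5837 -0.3576  0.016 ]
 [ 0.4792 -0.3613  0.016 ]
 [ 0.4697 -0.1744  0.016 ]]
[[0.4311 0.2057 0.123 ]
 [0.4187 0.2617 0.123 ]]
stand centre scene [[0.4446 0.0376 0.025 ]]
```

Request:
arm_command:
  claw: [1, 1, 0.5, 0.2, 0.1, 0.1, 0.1, 0.1]
  xyz:
    - [0, 0, 0]
    - [0, 0, 0]
    - [0, 0, 0]
    - [0, 0, 0]
    - [0, 0, 0]
    - [0, 0, 0]
    - [0, 0, 0]
    - [0, 0, 0]
  twist:
    - [0, 1, 0]
    - [0, 1, 0]
    - [0, 1, 0]
    - [0, 1, 0]
    - [0, 1, 0]
    - [0, 1, 0]
    - [0, 1, 0]
    - [0, 1, 0]

```text
time: 0.77
tcp_pos: [0.2415, 0.5214, 0.2307]
tcp_rot: [0.698, 0.117, -0.117, -0.697]
force: [0.5, -0.4, 0.4]
gripper_width: 0.0468
```

Request:
arm_command:
  claw: [0.1, 0.1, 0.1, 0.1, 0.1, 0.1, 0.1, 0.1]
  xyz:
    - [0, 0, 0]
    - [0, 0, 0]
    - [0, 0, 0]
    - [0, 0, 0]
    - [0.6, 0, -1]
    - [0.6, 0, -1]
    - [0.6, 0, -1]
    - [0.6, 0, -1]
  twist:
    - [0, 0.845, 0]
    - [0, 0.845, 0]
    - [0, 0.845, 0]
    - [0, 0.845, 0]
    - [0, 0, 0]
    - [0, 0, 0]
    - [0, 0, 0]
    - [0, 0, 0]

```text
time: 1.43
tcp_pos: [0.3017, 0.4204, 0.2308]
tcp_rot: [0.707, -0.0, -0.0, -0.707]
force: [0.2, 0.0, 0.0]
gripper_width: 0.0467
```

Request:
arm_command:
  claw: [0.1, 0.1, 0.1, 0.1, 0.1, 0.1, 0.1, 0.1]
  xyz:
    - [0.6, 0, -1]
    - [0.6, 0, -1]
    - [0.6, 0, -1]
    - [0.6, 0, -1]
    - [0.6, 0, -1]
    - [0.6, 0, -1]
    - [0.6, 0, -1]
    - [0, 0, 0]
  twist:
    - [0, 0, 0]
    - [0, 0, 0]
    - [0, 0, 0]
    - [0, 0, 0]
    - [0, 0, 0]
    - [0, 0, 0]
    - [0, 0, 0]
    - [0, 0, 0]

```text
time: 2.1
tcp_pos: [0.4083, 0.243, 0.2309]
tcp_rot: [0.708, -0.002, 0.003, -0.706]
force: [0.2, 0.2, -1.1]
gripper_width: 0.047
```

```bash
python3 - <<'E'
from cell import bot,cams
from h import *
s=bot.get_state(); P=cams.camera_params("wrist"); im,d=cams.capture("wrist"); cv2.imwrite("pics/w1.png",cv2.convertScaleAbs(im,alpha=1.6)); np.save("pics/w1d.npy",d)
print(s['tcp_pos'],R.from_quat(s['tcp_rot']).as_matrix().round(3),s['joint_pos'].round(3),s['gripper_width'])
C=cloud(P,d).reshape(-1,3)
for c in((.4313,.2048),(.4195,.261)):
    m=(np.hypot(*(C[:,:2]-c).T)<.022)&(C[:,2]>.112)&(C[:,2]<.14)
    if m.sum(): print(m.sum(),C[m].min(0),C[m].max(0),np.median(C[m],0))
E
```

```text
[0.40834781 0.24295856 0.23092206] [[ 1.     0.001  0.006]
 [-0.006 -0.002  1.   ]
 [ 0.001 -1.    -0.002]] [ 0.405  0.176 -0.192  1.203 -0.002  1.982] 0.04699071254958071
1360 [0.41886492 0.19121843 0.11818709] [0.44458745 0.21674266 0.1296811 ] [0.43149922 0.205447   0.12768996]
1496 [0.40653246 0.24774571 0.1184836 ] [0.43199833 0.27328721 0.13038887] [0.41908245 0.26102562 0.12797414]
```

View pics/w1.png

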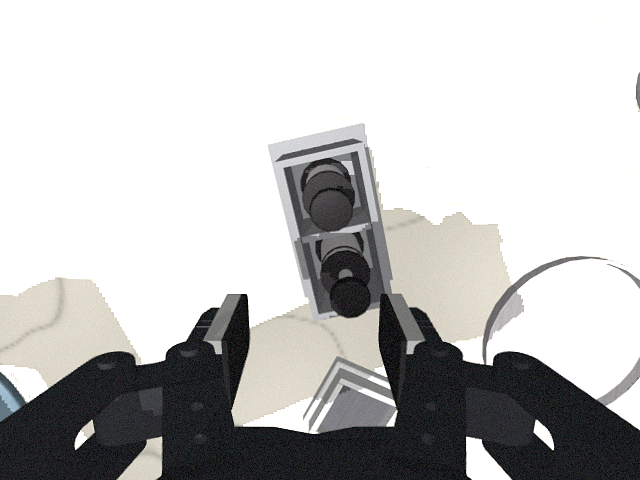

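```bash
python3 - <<'E'
from h import *
from cell import cams,bot
P=cams.camera_params("wrist"); d=np.load("pics/w1d.npy"); C=cloud(P,d)
t=bot.get_state()['tcp_pos']
for u,v in [(240,298),(234,320),(232,380),(233,405),(388,298),(395,320),(396,380),(396,405)]: print((u,v),(C[v,u]-t).round(4))
m=(np.abs(C-t)[...,2]<.03); X=C[m]-t; print(np.percentile(X[:,2],[0,1,5,50]),m.sum())
E
```

```text
(240, 298) [-0.024   0.0104  0.0097]
(234, 320) [-0.0226  0.0112  0.0282]
(232, 380) [-0.0226 -0.0038  0.0362]
(233, 405) [-0.083  -0.2097 -0.2298]
(388, 298) [0.0258 0.0103 0.0102]
(395, 320) [0.025  0.0106 0.0275]
(396, 380) [ 0.0246 -0.0045  0.0356]
(396, 405) [ 0.0242 -0.0102  0.0394]
[0.00077982 0.00362619 0.00642018 0.01938161] 3977
```

Request:
arm_command:
  claw: [0.1, 0.1, 0.1, 0.1, 0.1, 0.1, 0.1, 0.1]
  xyz:
    - [0.45, 0, -0.8]
    - [0.45, 0, -0.75]
    - [0, 0.8, 0]
    - [0, 0.8, 0]
    - [0, 0.8, 0]
    - [0, 0.8, 0]
    - [0, 0, 0]
    - [0, 0, 0]
  twist:
    - [0, 0, 0]
    - [0, 0, 0]
    - [0, 0, 0]
    - [0, 0, 0]
    - [0, 0, 0]
    - [0, 0, 0]
    - [0, 0, 0]
    - [0, 0, 0]

```text
time: 2.82
tcp_pos: [0.4272, 0.2081, 0.1504]
tcp_rot: [0.707, -0.001, -0.001, -0.707]
force: [-0.1, 0.0, 0.7]
gripper_width: 0.0474
```

Request:
arm_command:
  claw: [0.1, 0.1, 0.1, 0.1, 0.1, 0.1, 0.1, 0.1]
  xyz:
    - [0.18, 0, -0.16]
    - [0, 0, 0]
    - [0, 0.4, 0]
    - [0, 0.4, 0]
    - [0, 0.4, 0]
    - [0, 0.4, 0]
    - [0, 0.3, 0]
    - [0, 0, 0]
  twist:
    - [0, 0, 0]
    - [0, 0, 0]
    - [0, 0, 0]
    - [0, 0, 0]
    - [0, 0, 0]
    - [0, 0, 0]
    - [0, 0, 0]
    - [0, 0, 0]

```text
time: 3.48
tcp_pos: [0.4332, 0.2037, 0.1034]
tcp_rot: [0.707, -0.001, 0.0, -0.707]
force: [-0.7, 0.6, 0.4]
gripper_width: 0.0468
```

Request:
arm_command:
  claw: [0.1, 0.1, -1, -1, -1, -1, -1, -1]
  xyz:
    - [-0.06, 0, 0]
    - [0, 0, 0]
    - [0, 0, 0]
    - [0, 0, 0]
    - [0, 0, 0]
    - [0, 0, 0]
    - [0, 0, 0]
    - [0, 0, 0]
  twist:
    - [0, 0, 0]
    - [0, 0, 0]
    - [0, 0, 0]
    - [0, 0, 0]
    - [0, 0, 0]
    - [0, 0, 0]
    - [0, 0, 0]
    - [0, 0, 0]
  squeeze: 60

```text
time: 4.15
tcp_pos: [0.4322, 0.2039, 0.104]
tcp_rot: [-0.707, 0.0, -0.001, 0.707]
force: [0.1, 0.2, 1.0]
gripper_width: 0.0234
```

Request:
arm_command:
  claw: [-1, -1, -1, -1, -1, -1, -1, -1]
  xyz:
    - [0, -0.2, 0]
    - [0, -0.4, 0]
    - [0, -0.6, 0]
    - [0, -0.8, 0]
    - [0, -0.8, 0]
    - [0, -0.8, 0]
    - [0, -0.6, 0]
    - [0, 0, 0]
  twist:
    - [0, 0, 0]
    - [0, 0, 0]
    - [0, 0, 0]
    - [0, 0, 0]
    - [0, 0, 0]
    - [0, 0, 0]
    - [0, 0, 0]
    - [0, 0, 0]

```text
time: 4.82
tcp_pos: [0.4332, 0.2043, 0.2115]
tcp_rot: [-0.707, -0.001, -0.002, 0.708]
force: [1.1, -1.1, -3.0]
gripper_width: 0.0238
```

```bash
python3 - <<'E'
from cell import bot,cams
from h import *
s=bot.get_state();print(s['tcp_pos'],s['force'],s['gripper_width'])
im,d=cams.capture("scene"); cv2.imwrite("pics/s2.png",cv2.convertScaleAbs(cv2.resize(im[100:280,280:520],None,fx=3.2,fy=3.2),alpha=1.5))
E
```

```text
[0.43322494 0.2042542  0.21149352] [ 1.10976587 -1.14805805 -2.99015745] 0.023836014519030838
```

View pics/s2.png

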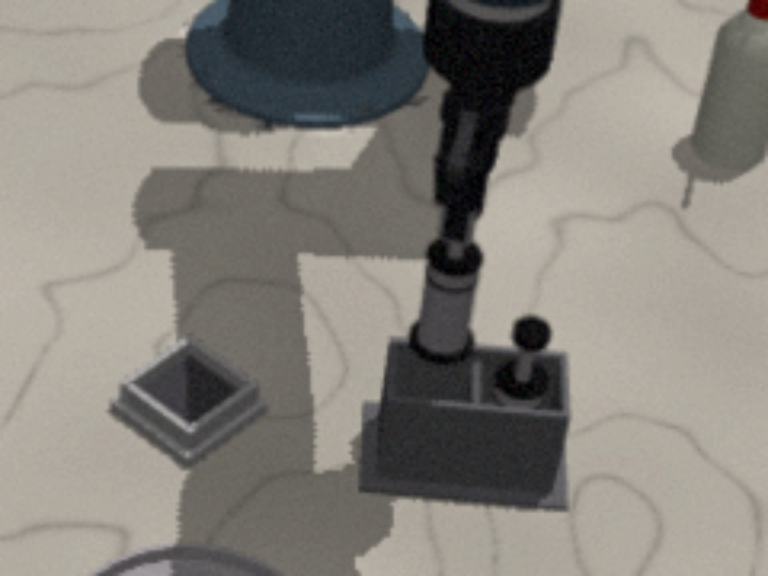

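Request:
arm_command:
  claw: [-1, -1, -1, -1, -1, -1, -1, -1]
  xyz:
    - [0.1, 0, -0.5]
    - [0.1, 0, -1]
    - [0.1, 0, -1]
    - [0.1, 0, -1]
    - [0.1, 0, -1]
    - [0.1, 0, -1]
    - [0, 0, -0.7]
    - [0, 0, -0.4]
  twist:
    - [0, 0, 0]
    - [0, 0, 0]
    - [0, 0, 0]
    - [0, 0, 0]
    - [0, 0, 0]
    - [0, 0, 0]
    - [0, 0, 0]
    - [0, 0, 0]

```text
time: 5.53
tcp_pos: [0.4453, 0.037, 0.2069]
tcp_rot: [0.707, -0.002, -0.0, -0.707]
force: [-0.3, 0.4, -4.1]
gripper_width: 0.0236
```

Request:
arm_command:
  claw: [-1, -1, -1, -1, -1, -1, -1, -1]
  xyz:
    - [0, 0.4, 0]
    - [0, 0.5, 0]
    - [0, 0.5, 0]
    - [0, 0.5, 0]
    - [0, 0.2, 0]
    - [0, 0, 0]
    - [0, 0, 0]
    - [0, 0, 0]
  twist:
    - [0, 0, 0]
    - [0, 0, 0]
    - [0, 0, 0]
    - [0, 0, 0]
    - [0, 0, 0]
    - [0, 0, 0]
    - [0, 0, 0]
    - [0, 0, 0]

```text
time: 6.2
tcp_pos: [0.447, 0.039, 0.1567]
tcp_rot: [-0.707, 0.0, -0.0, 0.707]
force: [0.6, 0.6, -3.3]
gripper_width: 0.0234
```

```bash
python3 - <<'E'
from cell import bot,cams
from h import *
s=bot.get_state();print(s['tcp_pos'],s['force'],s['wrist_torque'],s['gripper_width'],R.from_quat(s['tcp_rot']).as_matrix().round(3))
im,d=cams.capture("scene"); cv2.imwrite("pics/s3.png",cv2.convertScaleAbs(cv2.resize(im[110:250,260:440],None,fx=4.2,fy=4.2),alpha=1.5))
E
```

```text
[0.44697443 0.03900195 0.15667141] [ 0.61797428  0.58687223 -3.26531136] [-0.02493997 -0.04271372 -0.02437341] 0.023402637213894434 [[ 1.     0.001  0.001]
 [-0.001  0.     1.   ]
 [ 0.001 -1.     0.   ]]
```

View pics/s3.png

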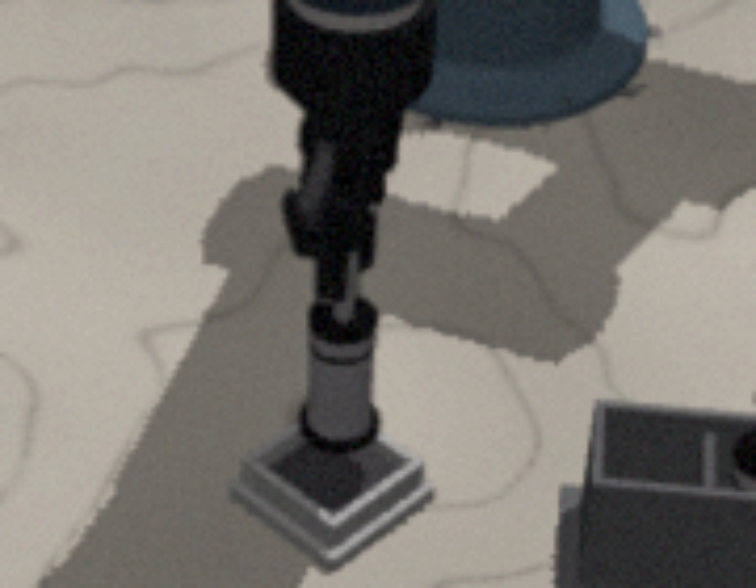

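Request:
arm_command:
  claw: [-1, -1, -1, -1, -1, -1, -1, -1]
  xyz:
    - [0.08, 0, -0.08]
    - [0, 0, 0]
    - [0, 0.4, 0]
    - [0, 0.4, 0]
    - [0, 0.3, 0]
    - [0, 0.2, 0]
    - [0, 0.1, 0]
    - [0, 0, 0]
  twist:
    - [0, 0, 0]
    - [0, 0, 0]
    - [0, 0, 0]
    - [0, 0, 0]
    - [0, 0, 0]
    - [0, 0, 0]
    - [0, 0, 0]
    - [0, 0, 0]

```text
time: 6.92
tcp_pos: [0.4484, 0.0368, 0.1211]
tcp_rot: [-0.707, 0.001, -0.0, 0.707]
force: [-1.7, -0.3, -1.6]
gripper_width: 0.0235
```

```bash
python3 - <<'E'
from cell import bot,cams
from h import *
s=bot.get_state();print(s['tcp_pos'],s['force'],s['wrist_torque'],s['gripper_width'])
im,d=cams.capture("scene"); cv2.imwrite("pics/s4.png",cv2.convertScaleAbs(cv2.resize(im[150:250,280:400],None,fx=6,fy=6),alpha=1.5))
E
```

```text
[0.44843914 0.03679841 0.12114348] [-1.6948504  -0.3084097  -1.64396178] [ 0.01491367  0.32874594 -0.01820935] 0.02348935478219405
```

View pics/s4.png

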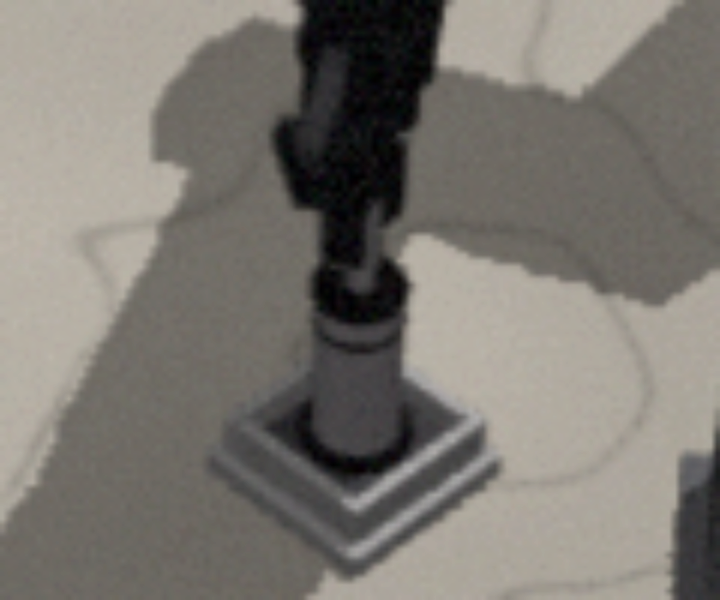

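Request:
arm_command:
  claw: [-1, -1, -1, -1, -1, -1, -1, -1]
  xyz:
    - [0, 0.06, 0]
    - [0, 0, 0]
    - [0, 0, 0]
    - [0, 0, 0]
    - [0, 0, 0]
    - [0, 0, 0]
    - [0, 0, 0]
    - [0, 0, 0]
  twist:
    - [0, 0, 0]
    - [0, 0, 0]
    - [0, 0, 0]
    - [0, 0, 0]
    - [0, 0, 0]
    - [0, 0, 0]
    - [0, 0, 0]
    - [0, 0, 0]

```text
time: 7.63
tcp_pos: [0.4488, 0.0368, 0.1199]
tcp_rot: [-0.707, 0.0, -0.0, 0.707]
force: [-2.0, -0.4, 1.2]
gripper_width: 0.0239
```

Request:
arm_command:
  claw: [0.1, 0.1, 0.1, 0.1, 0.1, 0.1, 0.1, 0.1]
  xyz:
    - [0, 0, 0]
    - [0, 0, 0]
    - [0, 0, 0]
    - [0, 0, 0]
    - [0, -0.6, 0]
    - [0, -0.8, 0]
    - [0, -0.8, 0]
    - [0, 0, 0]
  twist:
    - [0, 0, 0]
    - [0, 0, 0]
    - [0, 0, 0]
    - [0, 0, 0]
    - [0, 0, 0]
    - [0, 0, 0]
    - [0, 0, 0]
    - [0, 0, 0]

```text
time: 8.3
tcp_pos: [0.4515, 0.0367, 0.1784]
tcp_rot: [0.707, 0.002, 0.003, -0.707]
force: [0.7, -0.3, 0.8]
gripper_width: 0.047
```

```bash
cat > look.py <<'E'
import sys
from cell import bot,cams
from h import *
tag=sys.argv[1]; cx,cy,z0,z1=map(float,sys.argv[2:6])
s=bot.get_state(); P=cams.camera_params("wrist"); im,d=cams.capture("wrist"); cv2.imwrite(f"pics/w{tag}.png",im)
print(s['time'],s['tcp_pos'].round(4),s['force'].round(2),s['gripper_width'])
P2=cams.camera_params("top"); im2,d2=cams.capture("top"); cv2.imwrite(f"pics/t{tag}.png",im2)
P3=cams.camera_params("scene"); im3,d3=cams.capture("scene"); cv2.imwrite(f"pics/s{tag}.png",im3)
for n,p,dd in(("wrist",P,d),("top",P2,d2),("scene",P3,d3)):
    C=cloud(p,dd).reshape(-1,3)
    m=(np.hypot(*(C[:,:2]-(cx,cy)).T)<.04)&(C[:,2]>z0)&(C[:,2]<z1)
    if m.sum(): print(n,m.sum(),C[m].min(0).round(4),C[m].max(0).round(4),np.median(C[m],0).round(4))
E
python3 look.py 5 .449 .037 .135 .150; python3 - <<'E'
import cv2
im=cv2.imread('pics/s5.png'); cv2.imwrite('pics/s5c.png',cv2.convertScaleAbs(cv2.resize(im[150:250,280:400],None,fx=6,fy=6),alpha=1.5))
E
```

```text
8.3 [0.4515 0.0367 0.1784] [ 0.67 -0.32  0.84] 0.04702104628099284
wrist 2585 [0.4347 0.0239 0.1351] [0.4601 0.0496 0.1449] [0.4477 0.0379 0.1428]
scene 108 [0.4356 0.024  0.1353] [0.4619 0.0495 0.1469] [0.4513 0.0386 0.1428]
```

View pics/s5c.png

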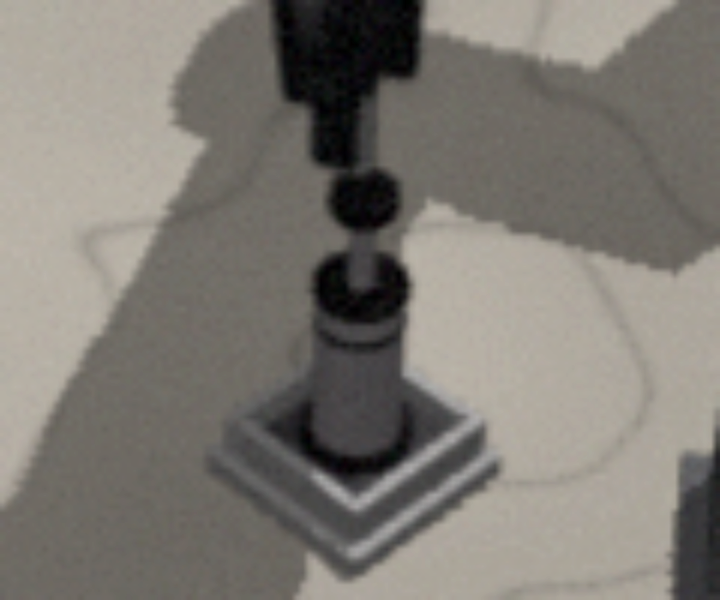

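View pics/w5.png

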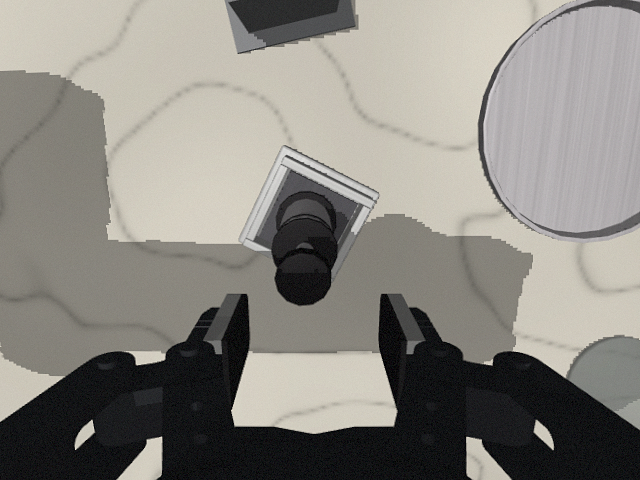

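Request:
arm_command:
  claw: [-1, -1, -1, -1, -1, -1, -1, -1]
  xyz:
    - [-0.1, 0, 0]
    - [0, 0, 0]
    - [0, 0, 0]
    - [0, 0, 0]
    - [0, 0.3, 0]
    - [0, 0.4, 0]
    - [0, 0.3, 0]
    - [0, 0, 0]
  twist:
    - [0, 0, 0]
    - [0, 0, 0]
    - [0, 0, 0]
    - [0, 0, 0]
    - [0, 0, 0]
    - [0, 0, 0]
    - [0, 0, 0]
    - [0, 0, 0]
  squeeze: 30

```text
time: 9.12
tcp_pos: [0.4447, 0.0369, 0.1478]
tcp_rot: [-0.707, 0.002, 0.001, 0.707]
force: [0.0, 0.5, -0.2]
gripper_width: 0.0004
```

Request:
arm_command:
  claw: [-1, -1, -1, -1, -1, -1, -1, -1]
  xyz:
    - [0.06, 0.1, 0]
    - [0, 0.15, 0]
    - [0, 0.15, 0]
    - [0, 0.15, 0]
    - [0, 0.15, 0]
    - [0, 0.1, 0]
    - [0, 0, 0]
    - [0, 0, 0]
  twist:
    - [0, 0, 0]
    - [0, 0, 0]
    - [0, 0, 0]
    - [0, 0, 0]
    - [0, 0, 0]
    - [0, 0, 0]
    - [0, 0, 0]
    - [0, 0, 0]

```text
time: 9.78
tcp_pos: [0.4473, 0.0368, 0.1295]
tcp_rot: [-0.707, 0.001, -0.0, 0.707]
force: [0.0, -0.2, 0.4]
gripper_width: 0.0001
```

Request:
arm_command:
  claw: [-1, -1, -1, -1, -1, -1, -1, -1]
  xyz:
    - [0, 0.1, 0]
    - [0, 0.1, 0]
    - [0, 0.1, 0]
    - [0, 0.08, 0]
    - [0, 0.02, 0]
    - [0, 0, 0]
    - [0, 0, 0]
    - [0, 0, 0]
  twist:
    - [0, 0, 0]
    - [0, 0, 0]
    - [0, 0, 0]
    - [0, 0, 0]
    - [0, 0, 0]
    - [0, 0, 0]
    - [0, 0, 0]
    - [0, 0, 0]

```text
time: 10.45
tcp_pos: [0.4477, 0.0368, 0.1198]
tcp_rot: [-0.707, 0.0, -0.0, 0.707]
force: [0.2, 0.7, 0.2]
gripper_width: -0.0003
```

```bash
python3 look.py 6 .449 .037 .08 .125; python3 - <<'E'
import cv2
im=cv2.imread('pics/s6.png'); cv2.imwrite('pics/s6c.png',cv2.convertScaleAbs(cv2.resize(im[150:250,280:400],None,fx=6,fy=6),alpha=1.5))
E
```

```text
10.45 [0.4477 0.0368 0.1198] [0.18 0.66 0.18] -0.0002592921060867642
wrist 4120 [0.4294 0.028  0.0801] [0.4654 0.0549 0.125 ] [0.4474 0.0467 0.0979]
scene 249 [0.4352 0.0188 0.0801] [0.4689 0.0547 0.1249] [0.4555 0.0404 0.0979]
```

View pics/s6c.png

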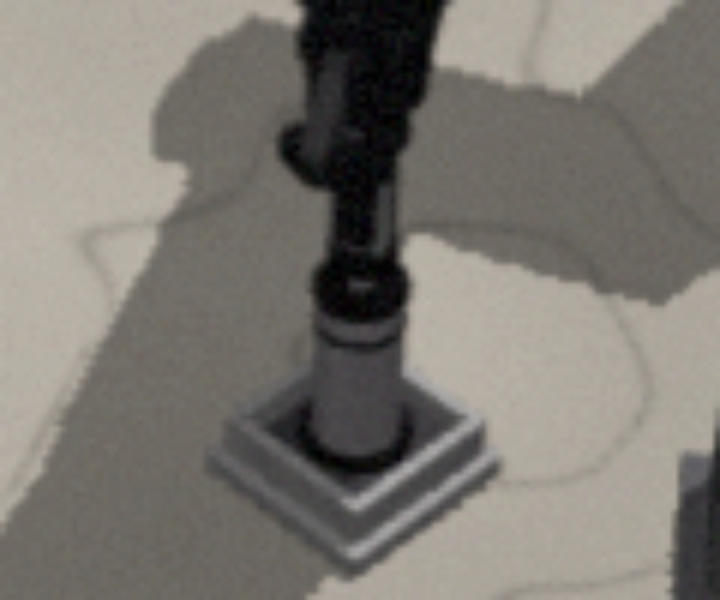

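View pics/w6.png

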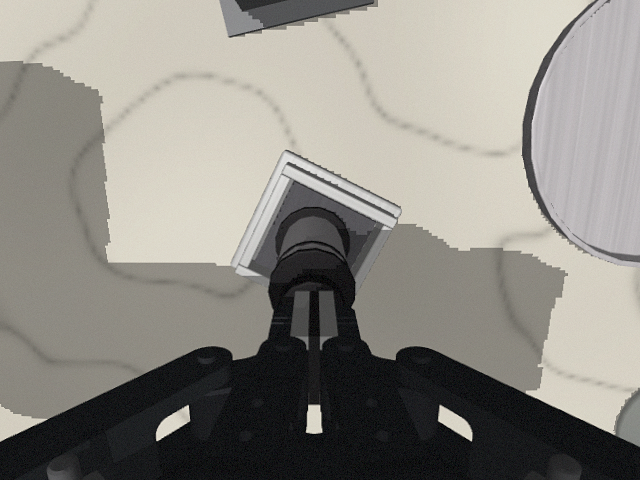

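Request:
arm_command:
  claw: [-1, -1, -1, -1, -1, -1, -1, -1]
  xyz:
    - [0, 0.12, 0]
    - [0, 0.12, 0]
    - [0, 0.1, 0]
    - [0, 0.1, 0]
    - [0, 0.06, 0]
    - [0, 0, 0]
    - [0, 0, 0]
    - [0, 0, 0]
  twist:
    - [0, 0, 0]
    - [0, 0, 0]
    - [0, 0, 0]
    - [0, 0, 0]
    - [0, 0, 0]
    - [0, 0, 0]
    - [0, 0, 0]
    - [0, 0, 0]

```text
time: 11.27
tcp_pos: [0.448, 0.0368, 0.1076]
tcp_rot: [-0.707, 0.0, -0.001, 0.707]
force: [-0.6, -1.0, 4.9]
gripper_width: -0.0002
```

Request:
arm_command:
  claw: [-1, -1, -1, -1, -1, -1, -1, -1]
  xyz:
    - [0, 0.05, 0]
    - [0, 0.05, 0]
    - [0, 0.05, 0]
    - [0, 0, 0]
    - [0, 0, 0]
    - [0, 0, 0]
    - [0, 0, 0]
    - [0, 0, 0]
  twist:
    - [0, 0, 0]
    - [0, 0, 0]
    - [0, 0, 0]
    - [0, 0, 0]
    - [0, 0, 0]
    - [0, 0, 0]
    - [0, 0, 0]
    - [0, 0, 0]

```text
time: 11.93
tcp_pos: [0.4482, 0.0368, 0.1041]
tcp_rot: [-0.707, -0.0, -0.001, 0.707]
force: [-0.4, 0.7, 6.9]
gripper_width: 0.0002
```

Request:
arm_command:
  claw: [-1, -1, -1, -1, -1, -1, -1, -1]
  xyz:
    - [0, 0.04, 0]
    - [0, 0.02, 0]
    - [0, 0, 0]
    - [0, 0, 0]
    - [0, 0, 0]
    - [0, 0, 0]
    - [0, 0, 0]
    - [0, 0, 0]
  twist:
    - [0, 0, 0]
    - [0, 0, 0]
    - [0, 0, 0]
    - [0, 0, 0]
    - [0, 0, 0]
    - [0, 0, 0]
    - [0, 0, 0]
    - [0, 0, 0]

```text
time: 12.6
tcp_pos: [0.4489, 0.0368, 0.1039]
tcp_rot: [0.707, 0.001, 0.001, -0.707]
force: [-3.0, 0.6, 15.6]
gripper_width: 0.0001
```

```bash
python3 look.py 7 .449 .037 .08 .0995; python3 - <<'E'
import cv2
im=cv2.imread('pics/s7.png'); cv2.imwrite('pics/s7c.png',cv2.convertScaleAbs(cv2.resize(im[150:250,280:400],None,fx=6,fy=6),alpha=1.5))
E
```

```text
12.6 [0.4489 0.0368 0.1039] [-2.96  0.62 15.64] 8.711317611405456e-05
wrist 2614 [0.4297 0.0279 0.08  ] [0.4662 0.055  0.0995] [0.4475 0.0475 0.0917]
scene 130 [0.4339 0.0179 0.0802] [0.4674 0.0548 0.0987] [0.4575 0.0401 0.0913]
```

View pics/s7c.png

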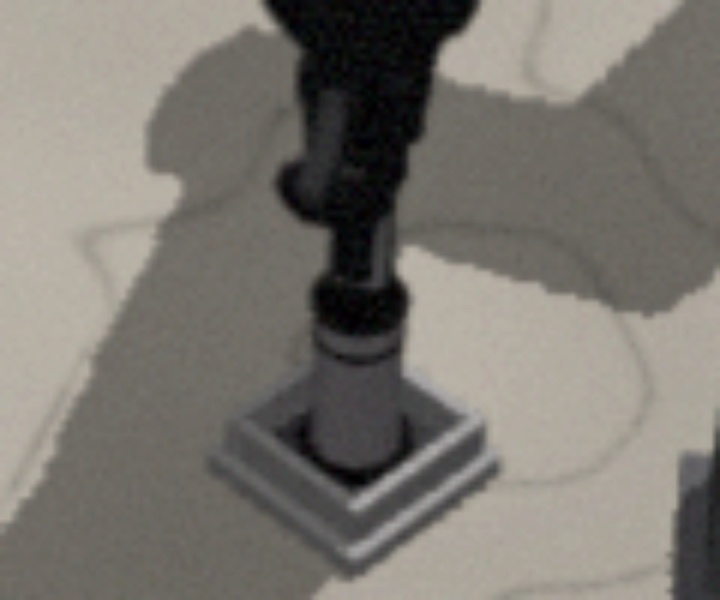

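Request:
arm_command:
  claw: [-1, -1, -1, 1, 1, 1, 1, 1]
  xyz:
    - [0, -0.3, 0]
    - [0, -0.6, 0]
    - [0, -0.6, 0]
    - [0, -0.6, 0]
    - [0, -0.6, 0]
    - [0, 0, 0]
    - [0, 0, 0]
    - [0, 0, 0]
  twist:
    - [0, 0, 0]
    - [0, 0, 0]
    - [0, 0, 0]
    - [0, 0, 0]
    - [0, 0, 0]
    - [0, 0, 0]
    - [0, 0, 0]
    - [0, 0, 0]

```text
time: 13.42
tcp_pos: [0.447, 0.0369, 0.1685]
tcp_rot: [-0.707, 0.001, 0.0, 0.707]
force: [-0.4, -0.9, -0.1]
gripper_width: 0.0604
```

```bash
python3 look.py 8 .449 .037 .101 .125
```

```text
13.4167 [0.447  0.0369 0.1685] [-0.41 -0.92 -0.1 ] 0.060390506447226794
wrist 2075 [0.4349 0.0237 0.101 ] [0.4602 0.0494 0.1123] [0.4474 0.0378 0.1096]
scene 107 [0.4327 0.0217 0.1011] [0.4646 0.0494 0.1141] [0.4501 0.0373 0.1093]
```

View pics/w8.png

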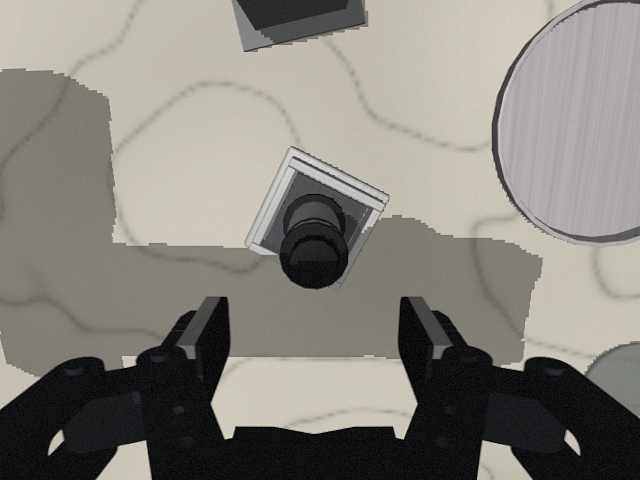

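Request:
arm_command:
  claw: [0.5, 0.5, 0.5, 0.5, 0.5, 0.5, 0.5, 0.5]
  xyz:
    - [0, 0.4, 0]
    - [0, 0.8, 0]
    - [0, 0.8, 0]
    - [0, 0.8, 0]
    - [0, 0.7, 0]
    - [0, 0, 0]
    - [0, 0, 0]
    - [0, 0, 0]
  twist:
    - [0, 0, 0]
    - [0, 0, 0]
    - [0, 0, 0]
    - [0, 0, 0]
    - [0, 0, 0]
    - [0, 0, 0]
    - [0, 0, 0]
    - [0, 0, 0]

```text
time: 14.23
tcp_pos: [0.4479, 0.0368, 0.0825]
tcp_rot: [-0.707, 0.0, -0.0, 0.707]
force: [0.5, 0.2, 1.4]
gripper_width: 0.0639
```

Request:
arm_command:
  claw: [0.5, 0.5, 0.5, -1, -1, -1, -1, -1]
  xyz:
    - [0, 0.4, 0]
    - [0, 0.5, 0]
    - [0, 0.32, 0]
    - [0, 0, 0]
    - [0, 0, 0]
    - [0, 0, 0]
    - [0, 0, 0]
    - [0, 0, 0]
  twist:
    - [0, 0, 0]
    - [0, 0, 0]
    - [0, 0, 0]
    - [0, 0, 0]
    - [0, 0, 0]
    - [0, 0, 0]
    - [0, 0, 0]
    - [0, 0, 0]
  squeeze: 50

```text
time: 14.9
tcp_pos: [0.4478, 0.0368, 0.0523]
tcp_rot: [0.707, -0.0, 0.001, -0.707]
force: [-1.3, -0.4, 3.2]
gripper_width: 0.0334
```

Request:
arm_command:
  claw: [-1, -1, -1, -1, -1, -1, -1, -1]
  xyz:
    - [0, 0, 0]
    - [0, 0, 0]
    - [0, -0.2, 0]
    - [0, -0.5, 0]
    - [0, -0.6, 0]
    - [0, -0.6, 0]
    - [0, -0.6, 0]
    - [0, 0, 0]
  twist:
    - [0, 0, 0]
    - [0, 0, 0]
    - [0, 0, 0]
    - [0, 0, 0]
    - [0, 0, 0]
    - [0, 0, 0]
    - [0, 0, 0]
    - [0, 0, 0]

```text
time: 15.57
tcp_pos: [0.4497, 0.0367, 0.1163]
tcp_rot: [0.707, 0.001, 0.002, -0.707]
force: [2.0, -0.9, -3.4]
gripper_width: 0.0334
```

```bash
python3 look.py 9 .449 .037 .101 .175; python3 - <<'E'
import cv2
im=cv2.imread('pics/s9.png'); cv2.imwrite('pics/s9c.png',cv2.convertScaleAbs(cv2.resize(im[110:250,270:410],None,fx=4,fy=4),alpha=1.5))
E
```

```text
15.5667 [0.4497 0.0367 0.1163] [ 1.99 -0.94 -3.39] 0.0333676592769066
wrist 31743 [0.409  0.0237 0.101 ] [0.489  0.0553 0.175 ] [0.4494 0.0463 0.1622]
scene 295 [0.4112 0.0228 0.101 ] [0.4812 0.0551 0.1745] [0.4619 0.0475 0.1368]
```

View pics/s9c.png

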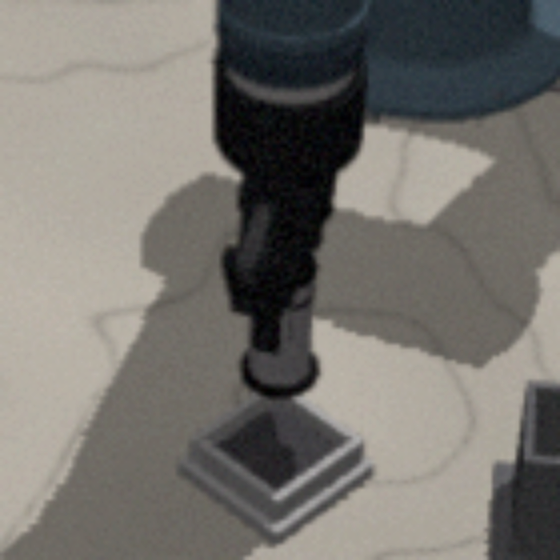

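Request:
arm_command:
  claw: [-1, -1, -1, -1, -1, -1, -1, -1]
  xyz:
    - [0.1, 0, -0.4]
    - [0.2, 0, -0.8]
    - [0.25, 0, -1]
    - [0.25, 0, -1]
    - [0.25, 0, -1]
    - [0.25, 0, -1]
    - [0.25, 0, -1]
    - [0.25, 0, -1]
  twist:
    - [0, 0, 0]
    - [0, 0, 0]
    - [0, 0, 0]
    - [0, 0, 0]
    - [0, 0, 0]
    - [0, 0, 0]
    - [0, 0, 0]
    - [0, 0, 0]

```text
time: 16.38
tcp_pos: [0.4917, -0.145, 0.1127]
tcp_rot: [-0.707, 0.001, 0.0, 0.707]
force: [0.8, -0.7, -4.0]
gripper_width: 0.0333
```

Request:
arm_command:
  claw: [-1, -1, -1, -1, -1, -1, -1, -1]
  xyz:
    - [0.25, 0, -1]
    - [0.25, 0, -1]
    - [0.25, 0, -1]
    - [0.25, 0, -1]
    - [0.25, 0, -1]
    - [0.2, 0, -0.8]
    - [0.1, 0, -0.4]
    - [0, 0, 0]
  twist:
    - [0, 0, 0]
    - [0, 0, 0]
    - [0, 0, 0]
    - [0, 0, 0]
    - [0, 0, 0]
    - [0, 0, 0]
    - [0, 0, 0]
    - [0, 0, 0]

```text
time: 17.05
tcp_pos: [0.5308, -0.3009, 0.1126]
tcp_rot: [0.707, -0.002, 0.001, -0.707]
force: [-0.2, -0.2, -3.1]
gripper_width: 0.0332
```

Request:
arm_command:
  claw: [-1, -1, -1, -1, -1, -1, -1, -1]
  xyz:
    - [0, 0, -0.24]
    - [0, 0.4, 0]
    - [0, 0.6, 0]
    - [0, 0.6, 0]
    - [0, 0.6, 0]
    - [0, 0.4, 0]
    - [0, 0.2, 0]
    - [0, 0, 0]
  twist:
    - [0, 0, 0]
    - [0, 0, 0]
    - [0, 0, 0]
    - [0, 0, 0]
    - [0, 0, 0]
    - [0, 0, 0]
    - [0, 0, 0]
    - [0, 0, 0]

```text
time: 17.72
tcp_pos: [0.5299, -0.3027, 0.0423]
tcp_rot: [-0.706, 0.001, 0.001, 0.708]
force: [-0.4, -0.8, -4.0]
gripper_width: 0.0336
```

Request:
arm_command:
  claw: [-1, -1, -1, -1, -1, -1, -1, -1]
  xyz:
    - [0, 0.07, 0]
    - [0, 0.07, 0]
    - [0, 0.06, 0]
    - [0, 0.03, 0]
    - [0, 0, 0]
    - [0, 0, 0]
    - [0, 0, 0]
    - [0, 0, 0]
  twist:
    - [0, 0, 0]
    - [0, 0, 0]
    - [0, 0, 0]
    - [0, 0, 0]
    - [0, 0, 0]
    - [0, 0, 0]
    - [0, 0, 0]
    - [0, 0, 0]

```text
time: 18.38
tcp_pos: [0.5312, -0.3043, 0.0385]
tcp_rot: [0.707, -0.0, 0.0, -0.707]
force: [-0.5, -0.5, -4.3]
gripper_width: 0.0331
```

Request:
arm_command:
  claw: [-1, -1, -1, -1, -1, -1, -1, -1]
  xyz:
    - [0, 0.04, 0]
    - [0, 0.03, 0]
    - [0, 0.02, 0]
    - [0, 0, 0]
    - [0, 0, 0]
    - [0, 0, 0]
    - [0, 0, 0]
    - [0, 0, 0]
  twist:
    - [0, 0, 0]
    - [0, 0, 0]
    - [0, 0, 0]
    - [0, 0, 0]
    - [0, 0, 0]
    - [0, 0, 0]
    - [0, 0, 0]
    - [0, 0, 0]

```text
time: 19.05
tcp_pos: [0.5313, -0.3044, 0.0367]
tcp_rot: [0.707, -0.0, 0.001, -0.707]
force: [-2.4, 0.7, 4.9]
gripper_width: 0.0333
```

Contact. Open and rise.

Request:
arm_command:
  claw: [0.4, 0.4, 0.4, 0.4, 0.4, 0.4, 0.4, 0.4]
  xyz:
    - [0, 0, 0]
    - [0, 0, 0]
    - [0, 0, 0]
    - [0, -0.4, 0]
    - [0, -0.8, 0]
    - [0, -1, 0]
    - [0, -1, 0]
    - [0, -1, 0]
  twist:
    - [0, 0, 0]
    - [0, 0, 0]
    - [0, 0, 0]
    - [0, 0, 0]
    - [0, 0, 0]
    - [0, 0, 0]
    - [0, 0, 0]
    - [0, 0, 0]

```text
time: 19.72
tcp_pos: [0.5311, -0.3042, 0.1427]
tcp_rot: [0.707, -0.0, 0.0, -0.707]
force: [0.7, -1.3, 0.6]
gripper_width: 0.0592
```

Request:
arm_command:
  claw: [0.1, 0.1, 0.1, 0.1, 0.1, 0.1, 0.1, 0.1]
  xyz:
    - [0, -0.8, 0]
    - [0, -0.8, 0]
    - [0, -0.8, 0]
    - [0, 0, 0]
    - [0, 0, 0.3]
    - [-0.2, 0, 1]
    - [-0.2, 0, 1]
    - [-0.2, 0, 1]
  twist:
    - [0, 0, 0]
    - [0, 0, 0]
    - [0, 0, 0]
    - [0, 0, 0]
    - [0, 0, 0]
    - [0, 0, 0]
    - [0, 0, 0]
    - [0, 0, 0]

```text
time: 20.38
tcp_pos: [0.515, -0.2201, 0.1994]
tcp_rot: [-0.706, 0.001, 0.0, 0.708]
force: [0.0, 0.3, 0.2]
gripper_width: 0.0472
```

```bash
python3 look.py 10 .531 -.304 .075 .12
```

```text
20.3833 [ 0.515  -0.2201  0.1994] [0.03 0.28 0.16] 0.04720115342206526
wrist 2109 [ 0.5137 -0.3191  0.075 ] [ 0.5497 -0.2863  0.096 ] [ 0.5311 -0.2995  0.0917]
top 1 [ 0.5137 -0.3032  0.0819] [ 0.5137 -0.3032  0.0819] [ 0.5137 -0.3032  0.0819]
scene 172 [ 0.5137 -0.3227  0.0751] [ 0.5482 -0.2844  0.0997] [ 0.5362 -0.2998  0.0862]
```

View pics/s10.png

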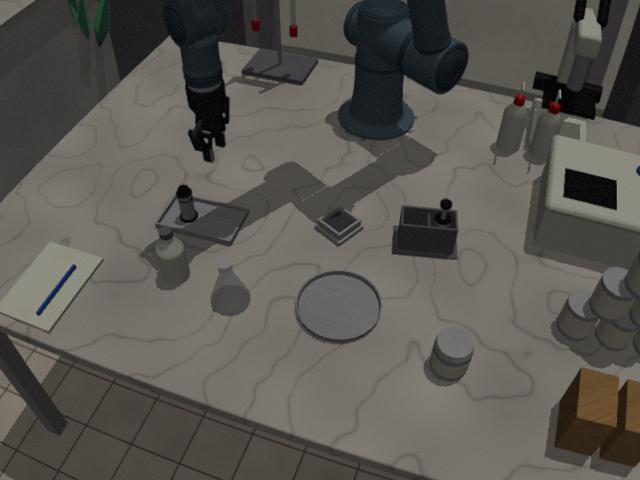

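Request:
arm_command:
  claw: [0.1, 0.1, 0.1, 0.1, 0.1, 0.1, 0.1, 0.1]
  xyz:
    - [-0.2, 0, 1]
    - [-0.2, 0, 1]
    - [-0.2, 0, 1]
    - [-0.2, 0, 1]
    - [-0.2, 0, 1]
    - [-0.2, 0, 1]
    - [-0.2, 0, 1]
    - [-0.2, 0, 1]
  twist:
    - [0, 0, 0]
    - [0, 0, 0]
    - [0, 0, 0]
    - [0, 0, 0]
    - [0, 0, 0]
    - [0, 0, 0]
    - [0, 0, 0]
    - [0, 0, 0]

```text
time: 21.2
tcp_pos: [0.476, -0.0211, 0.2003]
tcp_rot: [-0.707, 0.001, -0.0, 0.707]
force: [0.3, -0.4, -0.7]
gripper_width: 0.0468
```

Request:
arm_command:
  claw: [0.1, 0.1, 0.1, 0.1, 0.1, 0.1, 0.1, 0.1]
  xyz:
    - [-0.2, 0, 1]
    - [-0.2, 0, 1]
    - [-0.2, 0, 1]
    - [-0.2, 0, 1]
    - [-0.2, 0, 1]
    - [-0.2, 0, 1]
    - [-0.2, 0, 1]
    - [-0.1, 0, 0.5]
  twist:
    - [0, 0, 0]
    - [0, 0, 0]
    - [0, 0, 0]
    - [0, 0, 0]
    - [0, 0, 0]
    - [0, 0, 0]
    - [0, 0, 0]
    - [0, 0, 0]

```text
time: 21.87
tcp_pos: [0.4385, 0.1677, 0.2003]
tcp_rot: [-0.707, 0.0, 0.001, 0.707]
force: [-0.0, 0.2, -0.2]
gripper_width: 0.0468
```

Request:
arm_command:
  claw: [0.1, 0.1, 0.1, 0.1, 0.1, 0.1, 0.1, 0.1]
  xyz:
    - [-0.2, 0, 0.9]
    - [-0.2, 0, 0.9]
    - [-0.2, 0, 0.9]
    - [-0.15, 0, 0.8]
    - [0, 0, 0]
    - [0, 0, 0]
    - [0, 0.4, 0]
    - [0, 0.4, 0]
  twist:
    - [0, 0, 0]
    - [0, 0, 0]
    - [0, 0, 0]
    - [0, 0, 0]
    - [0, 0, 0]
    - [0, 0, 0]
    - [0, 0, 0]
    - [0, 0, 0]

```text
time: 22.53
tcp_pos: [0.4213, 0.2526, 0.1808]
tcp_rot: [0.707, -0.0, 0.001, -0.707]
force: [0.4, 0.2, -0.1]
gripper_width: 0.0471
```

```bash
python3 look.py 11 .419 .261 .112 .135
```

```text
22.5333 [0.4213 0.2526 0.1808] [ 0.38  0.22 -0.07] 0.04707501488142728
wrist 2234 [0.4068 0.2475 0.1196] [0.432  0.2734 0.13  ] [0.4195 0.2616 0.1279]
top 133 [0.4078 0.2485 0.1199] [0.4319 0.2686 0.1339] [0.4181 0.2574 0.1286]
scene 120 [0.4031 0.2476 0.1127] [0.4327 0.2729 0.1325] [0.4226 0.2607 0.1279]
```

Request:
arm_command:
  claw: [0.1, 0.1, 0.1, 0.1, 0.1, 0.1, 0.1, 0.1]
  xyz:
    - [-0.07, 0, 0.3]
    - [0, 0, 0]
    - [0, 0.5, 0]
    - [0, 0.5, 0]
    - [0, 0.5, 0]
    - [0, 0.4, 0]
    - [0, 0, 0]
    - [0, 0, 0]
  twist:
    - [0, 0, 0]
    - [0, 0, 0]
    - [0, 0, 0]
    - [0, 0, 0]
    - [0, 0, 0]
    - [0, 0, 0]
    - [0, 0, 0]
    - [0, 0, 0]

```text
time: 23.35
tcp_pos: [0.4183, 0.2608, 0.1334]
tcp_rot: [0.707, -0.001, 0.0, -0.707]
force: [0.2, -0.0, -0.3]
gripper_width: 0.0469
```

Request:
arm_command:
  claw: [0.1, 0.1, 0.1, 0.1, -1, -1, -1, -1]
  xyz:
    - [0.03, 0.4, 0]
    - [0, 0.4, 0]
    - [0, 0.37, 0]
    - [0, 0, 0]
    - [0, 0, 0]
    - [0, 0, 0]
    - [0, 0, 0]
    - [0, 0, 0]
  twist:
    - [0, 0, 0]
    - [0, 0, 0]
    - [0, 0, 0]
    - [0, 0, 0]
    - [0, 0, 0]
    - [0, 0, 0]
    - [0, 0, 0]
    - [0, 0, 0]
  squeeze: 60

```text
time: 24.02
tcp_pos: [0.4193, 0.2608, 0.1044]
tcp_rot: [-0.707, 0.0, -0.0, 0.707]
force: [-0.2, -0.3, -1.2]
gripper_width: 0.0234
```

Request:
arm_command:
  claw: [-1, -1, -1, -1, -1, -1, -1, -1]
  xyz:
    - [0, 0, 0]
    - [0, -0.2, 0]
    - [0, -0.4, 0]
    - [0, -0.8, 0]
    - [0, -1, 0]
    - [0, -1, 0]
    - [0, -0.8, 0]
    - [0, 0, 0]
  twist:
    - [0, 0, 0]
    - [0, 0, 0]
    - [0, 0, 0]
    - [0, 0, 0]
    - [0, 0, 0]
    - [0, 0, 0]
    - [0, 0, 0]
    - [0, 0, 0]

```text
time: 24.68
tcp_pos: [0.4221, 0.2621, 0.2144]
tcp_rot: [-0.706, -0.002, -0.003, 0.708]
force: [1.4, 0.6, -3.7]
gripper_width: 0.0235
```

```bash
python3 look.py 12 .419 .261 .09 .135;python3 - <<'E'
import cv2
im=cv2.imread('pics/s12.png'); cv2.imwrite('pics/s12c.png',cv2.convertScaleAbs(cv2.resize(im[110:270,320:500],None,fx=4,fy=4),alpha=1.5))
E
```

```text
24.6833 [0.4221 0.2621 0.2144] [ 1.44  0.62 -3.7 ] 0.02354138832982314
wrist 1401 [0.4016 0.2546 0.1133] [0.4445 0.2839 0.135 ] [0.4228 0.2761 0.1183]
top 185 [0.4015 0.2413 0.1114] [0.4433 0.2784 0.1343] [0.4185 0.2504 0.117 ]
scene 212 [0.4064 0.2398 0.1075] [0.4425 0.283  0.1348] [0.4333 0.2621 0.1169]
```

View pics/s12c.png

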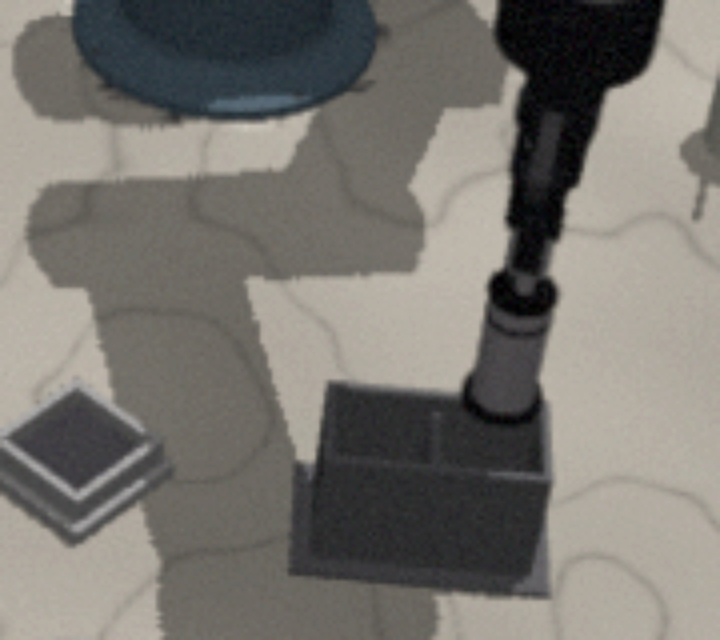

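Request:
arm_command:
  claw: [-1, -1, -1, -1, -1, -1, -1, -1]
  xyz:
    - [0.1, 0, -0.4]
    - [0.1, 0, -0.8]
    - [0.1, 0, -1]
    - [0.1, 0, -1]
    - [0.15, 0, -1]
    - [0.15, 0, -1]
    - [0.15, 0, -1]
    - [0.15, 0, -1]
  twist:
    - [0, 0, 0]
    - [0, 0, 0]
    - [0, 0, 0]
    - [0, 0, 0]
    - [0, 0, 0]
    - [0, 0, 0]
    - [0, 0, 0]
    - [0, 0, 0]

```text
time: 25.5
tcp_pos: [0.4429, 0.0789, 0.2076]
tcp_rot: [0.707, -0.002, -0.001, -0.707]
force: [0.5, -1.1, -4.4]
gripper_width: 0.0236
```

Request:
arm_command:
  claw: [-1, -1, -1, -1, -1, -1, -1, -1]
  xyz:
    - [0.05, 0, -0.8]
    - [0, 0, -0.6]
    - [0, 0, -0.3]
    - [0, 0.3, 0]
    - [0, 0.5, 0]
    - [0, 0.5, 0]
    - [0, 0.3, 0]
    - [0, 0, 0]
  twist:
    - [0, 0, 0]
    - [0, 0, 0]
    - [0, 0, 0]
    - [0, 0, 0]
    - [0, 0, 0]
    - [0, 0, 0]
    - [0, 0, 0]
    - [0, 0, 0]

```text
time: 26.17
tcp_pos: [0.4432, 0.0391, 0.1667]
tcp_rot: [-0.707, 0.002, 0.002, 0.707]
force: [0.0, -0.2, -3.7]
gripper_width: 0.0237
```

Request:
arm_command:
  claw: [-1, -1, -1, -1, -1, -1, -1, -1]
  xyz:
    - [0.16, 0, -0.08]
    - [0, 0, 0]
    - [0, 0.4, 0]
    - [0, 0.5, 0]
    - [0, 0.4, 0]
    - [0, 0.2, 0]
    - [0, 0.1, 0]
    - [0, 0, 0]
  twist:
    - [0, 0, 0]
    - [0, 0, 0]
    - [0, 0, 0]
    - [0, 0, 0]
    - [0, 0, 0]
    - [0, 0, 0]
    - [0, 0, 0]
    - [0, 0, 0]

```text
time: 26.83
tcp_pos: [0.4496, 0.0364, 0.1294]
tcp_rot: [-0.707, 0.0, -0.0, 0.707]
force: [-0.2, -0.7, -3.5]
gripper_width: 0.0234
```

```bash
python3 look.py 13 .449 .037 .09 .12;python3 - <<'E'
import cv2
im=cv2.imread('pics/s13.png'); cv2.imwrite('pics/s13c.png',cv2.convertScaleAbs(cv2.resize(im[150:250,280:400],None,fx=6,fy=6),alpha=1.5))
E
```

```text
26.8333 [0.4496 0.0364 0.1294] [-0.17 -0.72 -3.54] 0.023382009323516712
wrist 4080 [0.4321 0.0255 0.09  ] [0.4684 0.0545 0.1198] [0.4501 0.0428 0.1059]
scene 210 [0.4312 0.0188 0.0903] [0.4703 0.054  0.1182] [0.4571 0.04   0.1056]
```

View pics/s13c.png

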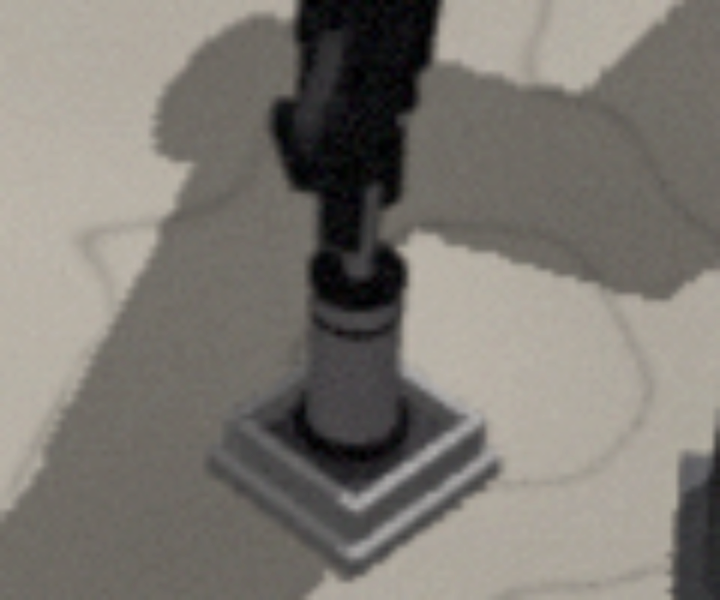

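Request:
arm_command:
  claw: [-1, -1, -1, -1, -1, -1, -1, -1]
  xyz:
    - [0, 0.12, 0]
    - [0, 0.12, 0]
    - [0, 0.1, 0]
    - [0, 0.04, 0]
    - [0, 0, 0]
    - [0, 0, 0]
    - [0, 0, 0]
    - [0, 0, 0]
  twist:
    - [0, 0, 0]
    - [0, 0, 0]
    - [0, 0, 0]
    - [0, 0, 0]
    - [0, 0, 0]
    - [0, 0, 0]
    - [0, 0, 0]
    - [0, 0, 0]

```text
time: 27.65
tcp_pos: [0.4496, 0.0363, 0.1199]
tcp_rot: [-0.707, 0.0, -0.0, 0.707]
force: [0.3, -1.1, -1.7]
gripper_width: 0.0237
```

Request:
arm_command:
  claw: [-1, -1, -1, -1, -1, -1, -1, -1]
  xyz:
    - [0, 0.06, 0]
    - [0, 0, 0]
    - [0, 0, 0]
    - [0, 0, 0]
    - [0, 0, 0]
    - [0, 0, 0]
    - [0, 0, 0]
    - [0, 0, 0]
  twist:
    - [0, 0, 0]
    - [0, 0, 0]
    - [0, 0, 0]
    - [0, 0, 0]
    - [0, 0, 0]
    - [0, 0, 0]
    - [0, 0, 0]
    - [0, 0, 0]

```text
time: 28.32
tcp_pos: [0.4496, 0.0363, 0.1184]
tcp_rot: [-0.707, 0.0, -0.001, 0.707]
force: [-0.7, 0.3, -0.0]
gripper_width: 0.0234
```

Request:
arm_command:
  claw: [0.1, 0.1, 0.1, 0.1, 0.1, 0.1, 0.1, 0.1]
  xyz:
    - [0, 0, 0]
    - [0, 0, 0]
    - [0, 0, 0]
    - [0, 0, 0]
    - [0, -0.6, 0]
    - [0, -0.8, 0]
    - [0, -0.8, 0]
    - [0, 0, 0]
  twist:
    - [0, 0, 0]
    - [0, 0, 0]
    - [0, 0, 0]
    - [0, 0, 0]
    - [0, 0, 0]
    - [0, 0, 0]
    - [0, 0, 0]
    - [0, 0, 0]

```text
time: 28.98
tcp_pos: [0.4519, 0.0362, 0.1768]
tcp_rot: [0.707, 0.002, 0.003, -0.707]
force: [1.7, -0.3, -0.9]
gripper_width: 0.0467
```

```bash
python3 look.py 14 .449 .037 .132 .15;python3 - <<'E'
import cv2
im=cv2.imread('pics/s14.png'); cv2.imwrite('pics/s14c.png',cv2.convertScaleAbs(cv2.resize(im[150:250,280:400],None,fx=6,fy=6),alpha=1.5))
E
```

```text
28.9833 [0.4519 0.0362 0.1768] [ 1.73 -0.33 -0.91] 0.046724883593963824
wrist 2627 [0.4375 0.0233 0.1334] [0.4626 0.0488 0.1443] [0.45   0.0374 0.1421]
scene 104 [0.4366 0.0247 0.1332] [0.4633 0.0491 0.1466] [0.4532 0.0375 0.1415]
```

View pics/s14c.png

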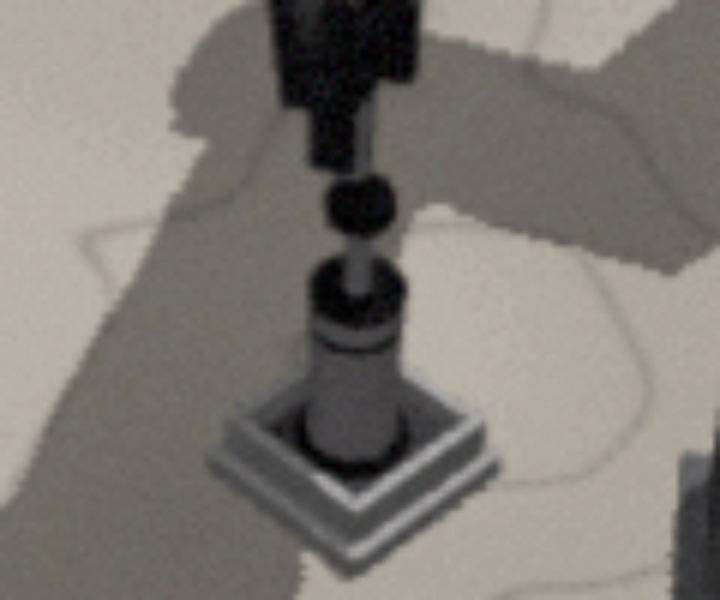

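Request:
arm_command:
  claw: [-1, -1, -1, -1, -1, -1, -1, -1]
  xyz:
    - [0, 0, 0]
    - [0, 0, 0]
    - [0, 0, 0]
    - [0, 0, 0]
    - [0, 0.3, 0]
    - [0, 0.4, 0]
    - [0, 0.3, 0]
    - [0, 0, 0]
  twist:
    - [0, 0, 0]
    - [0, 0, 0]
    - [0, 0, 0]
    - [0, 0, 0]
    - [0, 0, 0]
    - [0, 0, 0]
    - [0, 0, 0]
    - [0, 0, 0]
  squeeze: 30

```text
time: 29.8
tcp_pos: [0.4479, 0.0364, 0.1463]
tcp_rot: [-0.707, 0.002, 0.001, 0.707]
force: [-0.4, 0.0, -0.6]
gripper_width: 0.0
```

Request:
arm_command:
  claw: [-1, -1, -1, -1, -1, -1, -1, -1]
  xyz:
    - [0.04, 0.15, 0]
    - [0, 0.15, 0]
    - [0, 0.15, 0]
    - [0, 0.15, 0]
    - [0, 0.1, 0]
    - [0, 0, 0]
    - [0, 0, 0]
    - [0, 0, 0]
  twist:
    - [0, 0, 0]
    - [0, 0, 0]
    - [0, 0, 0]
    - [0, 0, 0]
    - [0, 0, 0]
    - [0, 0, 0]
    - [0, 0, 0]
    - [0, 0, 0]

```text
time: 30.47
tcp_pos: [0.4504, 0.0363, 0.1308]
tcp_rot: [-0.707, 0.0, -0.0, 0.707]
force: [-0.6, -0.4, -0.0]
gripper_width: 0.0001
```

Now to about 0.119, where a stuck plunger would show about 6 N.

Request:
arm_command:
  claw: [-1, -1, -1, -1, -1, -1, -1, -1]
  xyz:
    - [0, 0.12, 0]
    - [0, 0.12, 0]
    - [0, 0.12, 0]
    - [0, 0.08, 0]
    - [0, 0.02, 0]
    - [0, 0, 0]
    - [0, 0, 0]
    - [0, 0, 0]
  twist:
    - [0, 0, 0]
    - [0, 0, 0]
    - [0, 0, 0]
    - [0, 0, 0]
    - [0, 0, 0]
    - [0, 0, 0]
    - [0, 0, 0]
    - [0, 0, 0]

```text
time: 31.13
tcp_pos: [0.4509, 0.0363, 0.1198]
tcp_rot: [-0.707, -0.0, -0.001, 0.707]
force: [-0.3, 0.3, 5.1]
gripper_width: -0.0
```

Request:
arm_command:
  claw: [-1, -1, -1, -1, -1, -1, -1, -1]
  xyz:
    - [0, 0.05, 0]
    - [0, 0.04, 0]
    - [0, 0.02, 0]
    - [0, 0, 0]
    - [0, 0, 0]
    - [0, 0, 0]
    - [0, 0, 0]
    - [0, 0, 0]
  twist:
    - [0, 0, 0]
    - [0, 0, 0]
    - [0, 0, 0]
    - [0, 0, 0]
    - [0, 0, 0]
    - [0, 0, 0]
    - [0, 0, 0]
    - [0, 0, 0]

```text
time: 31.8
tcp_pos: [0.4511, 0.0363, 0.1173]
tcp_rot: [0.707, 0.0, 0.001, -0.707]
force: [-0.9, 0.0, 6.8]
gripper_width: -0.0002
```

Request:
arm_command:
  claw: [-1, -1, -1, -1, -1, -1, -1, -1]
  xyz:
    - [0, 0.04, 0]
    - [0, 0.02, 0]
    - [0, 0, 0]
    - [0, 0, 0]
    - [0, 0, 0]
    - [0, 0, 0]
    - [0, 0, 0]
    - [0, 0, 0]
  twist:
    - [0, 0, 0]
    - [0, 0, 0]
    - [0, 0, 0]
    - [0, 0, 0]
    - [0, 0, 0]
    - [0, 0, 0]
    - [0, 0, 0]
    - [0, 0, 0]

```text
time: 32.47
tcp_pos: [0.4518, 0.0363, 0.1169]
tcp_rot: [0.707, 0.001, 0.002, -0.707]
force: [-2.8, -0.7, 14.0]
gripper_width: 0.0
```

```bash
python3 look.py 15 .449 .037 .08 .102
```

```text
32.4667 [0.4518 0.0363 0.1169] [-2.75 -0.67 14.05] 9.401936627963634e-06
wrist 2742 [0.4325 0.0265 0.0801] [0.4687 0.0545 0.0936] [0.4506 0.0448 0.0917]
scene 166 [0.4343 0.0187 0.08  ] [0.4693 0.0544 0.1018] [0.4575 0.0392 0.0911]
```

Request:
arm_command:
  claw: [-1, -1, -1, 1, 1, 1, 0.6, 0.6]
  xyz:
    - [0, -0.3, 0]
    - [0, -0.6, 0]
    - [0, -0.6, 0]
    - [0, -0.6, 0]
    - [0, -0.4, 0]
    - [0, 0, 0]
    - [0, 0, 0]
    - [0, 0, 0]
  twist:
    - [0, 0, 0]
    - [0, 0, 0]
    - [0, 0, 0]
    - [0, 0, 0]
    - [0, 0, 0]
    - [0, 0, 0]
    - [0, 0, 0]
    - [0, 0, 0]

```text
time: 33.28
tcp_pos: [0.4498, 0.0364, 0.1766]
tcp_rot: [-0.707, 0.001, 0.0, 0.707]
force: [-0.1, 0.7, -0.0]
gripper_width: 0.0604
```

```bash
python3 look.py 16 .449 .037 .112 .135
```

```text
33.2833 [0.4498 0.0364 0.1766] [-0.06  0.68 -0.03] 0.06037934048260552
wrist 2174 [0.4375 0.023  0.1133] [0.4627 0.0489 0.1247] [0.4503 0.0373 0.1226]
scene 109 [0.4343 0.0234 0.1132] [0.4664 0.0498 0.1262] [0.452  0.0371 0.1222]
```

View pics/w16.png

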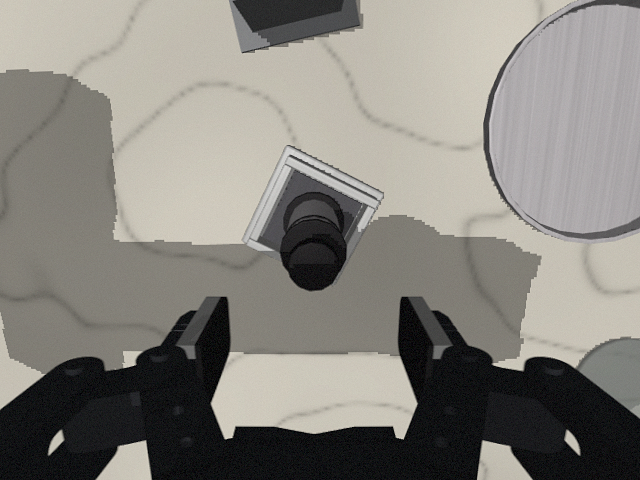

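Request:
arm_command:
  claw: [0.5, 0.5, 0.5, 0.5, 0.5, 0.5, 0.5, 0.5]
  xyz:
    - [0, 0.4, 0]
    - [0, 0.8, 0]
    - [0, 0.8, 0]
    - [0, 0.8, 0]
    - [0, 0.6, 0]
    - [0, 0.4, 0]
    - [0, 0, 0]
    - [0, 0, 0]
  twist:
    - [0, 0, 0]
    - [0, 0, 0]
    - [0, 0, 0]
    - [0, 0, 0]
    - [0, 0, 0]
    - [0, 0, 0]
    - [0, 0, 0]
    - [0, 0, 0]

```text
time: 34.1
tcp_pos: [0.4494, 0.0364, 0.0818]
tcp_rot: [-0.707, 0.001, 0.0, 0.707]
force: [-0.2, -0.1, 0.5]
gripper_width: 0.0638
```

Request:
arm_command:
  claw: [0.5, 0.5, 0.5, 0.5, -1, -1, -1, -1]
  xyz:
    - [0, 0.3, 0]
    - [0, 0.3, 0]
    - [0, 0.3, 0]
    - [0, 0.12, 0]
    - [0, 0, 0]
    - [0, 0, 0]
    - [0, 0, 0]
    - [0, 0, 0]
  twist:
    - [0, 0, 0]
    - [0, 0, 0]
    - [0, 0, 0]
    - [0, 0, 0]
    - [0, 0, 0]
    - [0, 0, 0]
    - [0, 0, 0]
    - [0, 0, 0]
  squeeze: 50

```text
time: 34.77
tcp_pos: [0.4502, 0.0364, 0.057]
tcp_rot: [-0.707, 0.001, -0.0, 0.707]
force: [0.4, 0.9, -3.1]
gripper_width: 0.0334
```

Request:
arm_command:
  claw: [-1, -1, -1, -1, -1, -1, -1, -1]
  xyz:
    - [0, 0, 0]
    - [0, 0, 0]
    - [0, -0.2, 0]
    - [0, -0.5, 0]
    - [0, -0.6, 0]
    - [0, -0.6, 0]
    - [0, -0.6, 0]
    - [0, 0, 0]
  twist:
    - [0, 0, 0]
    - [0, 0, 0]
    - [0, 0, 0]
    - [0, 0, 0]
    - [0, 0, 0]
    - [0, 0, 0]
    - [0, 0, 0]
    - [0, 0, 0]

```text
time: 35.43
tcp_pos: [0.4527, 0.0362, 0.1224]
tcp_rot: [0.707, 0.002, 0.002, -0.707]
force: [0.7, -1.0, -3.8]
gripper_width: 0.033
```

```bash
python3 look.py 17 .449 .037 .05 .135; python3 - <<'E'
import cv2
im=cv2.imread('pics/s17.png'); cv2.imwrite('pics/s17c.png',cv2.convertScaleAbs(cv2.resize(im[110:250,270:410],None,fx=4,fy=4),alpha=1.5))
E
```

```text
35.4333 [0.4527 0.0362 0.1224] [ 0.7  -1.03 -3.84] 0.0330375467355019
wrist 5482 [0.4232 0.0276 0.0856] [0.4833 0.0575 0.135 ] [0.4534 0.0495 0.1075]
scene 295 [0.4332 0.0148 0.0812] [0.4818 0.0577 0.1349] [0.4644 0.0432 0.0992]
```

View pics/s17c.png

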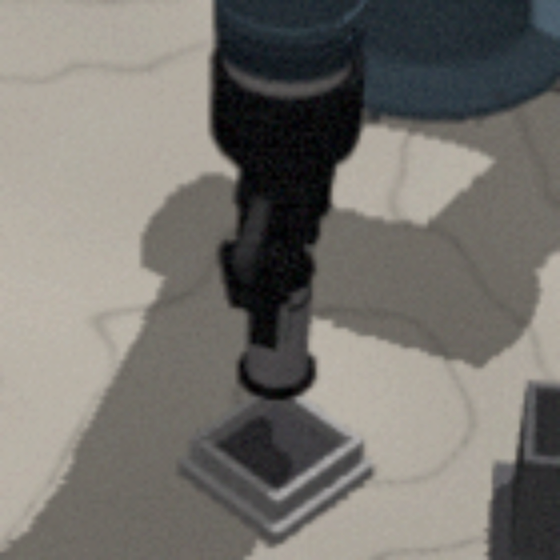

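Request:
arm_command:
  claw: [-1, -1, -1, -1, -1, -1, -1, -1]
  xyz:
    - [0.3, 0, 0.1]
    - [0.6, 0, 0.25]
    - [0.8, 0, 0.3]
    - [0.8, 0, 0.3]
    - [0.8, 0, 0.3]
    - [0.8, 0, 0.3]
    - [0.8, 0, 0.3]
    - [0.8, 0, 0.3]
  twist:
    - [0, 0, 0]
    - [0, 0, 0]
    - [0, 0, 0]
    - [0, 0, 0]
    - [0, 0, 0]
    - [0, 0, 0]
    - [0, 0, 0]
    - [0, 0, 0]

```text
time: 36.25
tcp_pos: [0.5935, 0.0906, 0.1178]
tcp_rot: [-0.707, 0.001, 0.0, 0.707]
force: [-0.7, 0.2, -2.9]
gripper_width: 0.033
```

Request:
arm_command:
  claw: [-1, -1, -1, -1, -1, -1, -1, -1]
  xyz:
    - [0.8, 0, 0.3]
    - [0.5, 0, 0.2]
    - [0.3, 0, 0.1]
    - [0, 0, 0]
    - [0, 0.3, 0]
    - [0, 0.4, 0]
    - [0, 0.4, 0]
    - [0, 0, 0]
  twist:
    - [0, 0, 0]
    - [0, 0, 0]
    - [0, 0, 0]
    - [0, 0, 0]
    - [0, 0, 0]
    - [0, 0, 0]
    - [0, 0, 0]
    - [0, 0, 0]

```text
time: 36.92
tcp_pos: [0.6299, 0.1045, 0.0884]
tcp_rot: [0.707, -0.003, -0.002, -0.707]
force: [-1.3, 0.1, -4.1]
gripper_width: 0.033
```

Request:
arm_command:
  claw: [-1, -1, -1, -1, -1, -1, -1, -1]
  xyz:
    - [0.2, 0.3, 0]
    - [0, 0.4, 0]
    - [0, 0.4, 0]
    - [0, 0.3, 0]
    - [0, 0.2, 0]
    - [0, 0.1, 0]
    - [0, 0, 0]
    - [0, 0, 0]
  twist:
    - [0, 0, 0]
    - [0, 0, 0]
    - [0, 0, 0]
    - [0, 0, 0]
    - [0, 0, 0]
    - [0, 0, 0]
    - [0, 0, 0]
    - [0, 0, 0]

```text
time: 37.58
tcp_pos: [0.6381, 0.1049, 0.0497]
tcp_rot: [-0.707, 0.0, -0.0, 0.707]
force: [-0.2, 0.2, -3.5]
gripper_width: 0.0328
```

```bash
python3 look.py 18 .635 .105 .03 .135; python3 - <<'E'
import cv2
im=cv2.imread('pics/s18.png'); cv2.imwrite('pics/s18c.png',cv2.convertScaleAbs(cv2.resize(im[200:360,260:420],None,fx=3.6,fy=3.6),alpha=1.5))
E
```

```text
37.5833 [0.6381 0.1049 0.0497] [-0.23  0.19 -3.47] 0.03279756610194529
wrist 47798 [0.595  0.0912 0.03  ] [0.675  0.1232 0.135 ] [0.6362 0.1156 0.1057]
scene 386 [0.6094 0.0872 0.0303] [0.6721 0.1231 0.1348] [0.6551 0.1154 0.0833]
```

View pics/s18c.png

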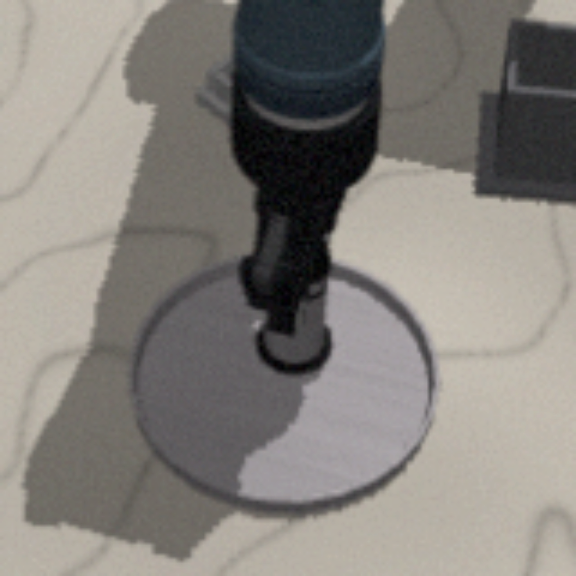

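Request:
arm_command:
  claw: [-1, -1, -1, -1, -1, -1, -1, -1]
  xyz:
    - [0, 0.1, 0]
    - [0, 0.08, 0]
    - [0, 0.06, 0]
    - [0, 0.04, 0]
    - [0, 0, 0]
    - [0, 0, 0]
    - [0, 0, 0]
    - [0, 0, 0]
  twist:
    - [0, 0, 0]
    - [0, 0, 0]
    - [0, 0, 0]
    - [0, 0, 0]
    - [0, 0, 0]
    - [0, 0, 0]
    - [0, 0, 0]
    - [0, 0, 0]

```text
time: 38.4
tcp_pos: [0.6381, 0.1049, 0.0426]
tcp_rot: [-0.707, 0.0, -0.0, 0.707]
force: [-0.2, 0.1, -3.6]
gripper_width: 0.0331
```

Request:
arm_command:
  claw: [-1, -1, -1, -1, -1, -1, -1, -1]
  xyz:
    - [0, 0.03, 0]
    - [0, 0.02, 0]
    - [0, 0, 0]
    - [0, 0, 0]
    - [0, 0, 0]
    - [0, 0, 0]
    - [0, 0, 0]
    - [0, 0, 0]
  twist:
    - [0, 0, 0]
    - [0, 0, 0]
    - [0, 0, 0]
    - [0, 0, 0]
    - [0, 0, 0]
    - [0, 0, 0]
    - [0, 0, 0]
    - [0, 0, 0]

```text
time: 39.07
tcp_pos: [0.638, 0.1049, 0.0413]
tcp_rot: [-0.707, 0.0, -0.0, 0.707]
force: [0.2, -0.2, -3.4]
gripper_width: 0.0331
```

Request:
arm_command:
  claw: [-1, -1, -1, -1, -1, -1, -1, -1]
  xyz:
    - [0, 0.03, 0]
    - [0, 0.02, 0]
    - [0, 0, 0]
    - [0, 0, 0]
    - [0, 0, 0]
    - [0, 0, 0]
    - [0, 0, 0]
    - [0, 0, 0]
  twist:
    - [0, 0, 0]
    - [0, 0, 0]
    - [0, 0, 0]
    - [0, 0, 0]
    - [0, 0, 0]
    - [0, 0, 0]
    - [0, 0, 0]
    - [0, 0, 0]

```text
time: 39.73
tcp_pos: [0.6382, 0.1049, 0.0409]
tcp_rot: [-0.707, 0.0, -0.001, 0.707]
force: [-3.6, 0.1, 5.3]
gripper_width: 0.033
```

Request:
arm_command:
  claw: [0.4, 0.4, 0.4, 0.4, 0.4, 0.4, 0.4, 0.4]
  xyz:
    - [0, 0, 0]
    - [0, 0, 0]
    - [0, 0, 0]
    - [0, 0, 0]
    - [0, -0.4, 0]
    - [0, -0.8, 0]
    - [0, -1, 0]
    - [0, -1, 0]
  twist:
    - [0, 0, 0]
    - [0, 0, 0]
    - [0, 0, 0]
    - [0, 0, 0]
    - [0, 0, 0]
    - [0, 0, 0]
    - [0, 0, 0]
    - [0, 0, 0]

```text
time: 40.4
tcp_pos: [0.6376, 0.1049, 0.1211]
tcp_rot: [-0.707, 0.001, -0.0, 0.707]
force: [-0.2, 0.7, -0.5]
gripper_width: 0.0598
```

Request:
arm_command:
  claw: [0.4, 0.4, 0.4, 0.4, 0.4, 0.4, 0.4, 0.4]
  xyz:
    - [0, -1, 0]
    - [0, -1, 0]
    - [0, -0.8, 0]
    - [-0.5, 0, 0]
    - [-0.8, 0, 0]
    - [-0.8, 0, 0]
    - [-0.8, 0, 0]
    - [-0.8, 0, 0]
  twist:
    - [0, 0, 0]
    - [0, 0, 0]
    - [0, 0, 0]
    - [0, 0, 0]
    - [0, 0, 0]
    - [0, 0, 0]
    - [0, 0, 0]
    - [0, 0, 0]

```text
time: 41.07
tcp_pos: [0.5449, 0.1049, 0.1909]
tcp_rot: [-0.707, -0.0, -0.001, 0.707]
force: [-0.0, -0.9, 0.6]
gripper_width: 0.0596
```

Request:
arm_command:
  claw: [0.4, 0.4, 0.4, 0.4, 0.4, 0.4, 0.4, 0.4]
  xyz:
    - [-0.8, 0, 0]
    - [-0.8, 0, 0]
    - [-0.8, 0, 0]
    - [-0.6, 0, 0]
    - [0, 0, 0]
    - [0, 0, 0]
    - [0, 0, 0]
    - [0, 0, 0]
  twist:
    - [0, 0, 0]
    - [0, 0, 0]
    - [0, 0, 0]
    - [0, 0, 0]
    - [0, 0, 0]
    - [0, 0, 0]
    - [0, 0, 0]
    - [0, 0, 0]

```text
time: 41.73
tcp_pos: [0.4718, 0.105, 0.1904]
tcp_rot: [-0.707, -0.0, -0.001, 0.707]
force: [-0.6, 0.1, 0.7]
gripper_width: 0.0595
```

```bash
python3 look.py 19 .638 .105 .07 .12; python3 - <<'E'
from cell import cams
from h import *
for n in("top","scene"):
    im,d=cams.capture(n); C=cloud(cams.camera_params(n),d).reshape(-1,3)
    for nm,c in(("tray",(.531,-.304)),("pan",(.638,.105))):
        for z0,z1 in((.075,.125),(.02,.07)):
            m=(np.hypot(*(C[:,:2]-c).T)<.035)&(C[:,2]>z0)&(C[:,2]<z1)
            if m.sum(): print(n,nm,z0,m.sum(),C[m].min(0).round(4),C[m].max(0).round(4),np.percentile(C[m][:,2],90).round(4))
E
```

```text
41.7333 [0.4718 0.105  0.1904] [-0.65  0.06  0.67] 0.059512159217154116
wrist 3736 [0.6196 0.0864 0.07  ] [0.6545 0.1228 0.1092] [0.6337 0.1069 0.0832]
top 48 [0.626  0.0864 0.073 ] [0.6541 0.0963 0.1095] [0.6375 0.0913 0.0823]
scene 335 [0.6232 0.0863 0.0704] [0.6585 0.1214 0.1123] [0.6443 0.1058 0.0837]
top tray 0.075 290 [ 0.5133 -0.321   0.0762] [ 0.5497 -0.2871  0.0994] 0.0962
top tray 0.02 140 [ 0.5148 -0.3076  0.02  ] [ 0.5448 -0.287   0.0696] 0.0645
top pan 0.075 47 [0.6259 0.0864 0.0776] [0.6531 0.096  0.1076] 0.1016
top pan 0.02 31 [0.6241 0.0874 0.0209] [0.6434 0.0938 0.0684] 0.0648
scene tray 0.075 167 [ 0.5105 -0.3203  0.0751] [ 0.5498 -0.2864  0.0972] 0.0944
scene tray 0.02 227 [ 0.5199 -0.3153  0.0204] [ 0.5509 -0.286   0.0696] 0.0656
scene pan 0.075 306 [0.6235 0.0859 0.075 ] [0.658  0.1222 0.1118] 0.1075
scene pan 0.02 262 [0.6311 0.0875 0.0204] [0.6581 0.1214 0.0699] 0.0667
```

View pics/s19.png

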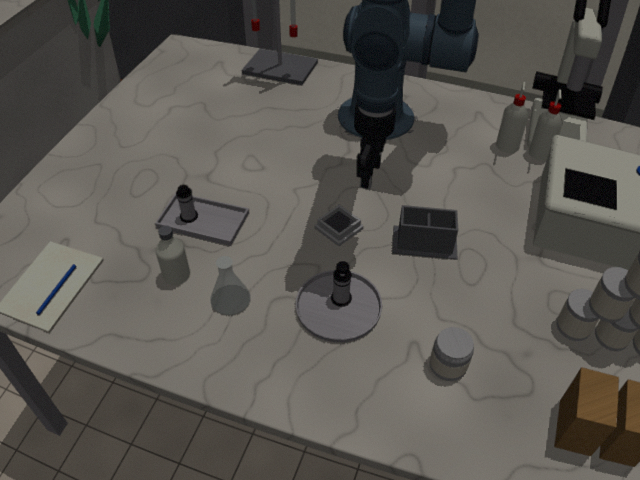

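View pics/t19.png

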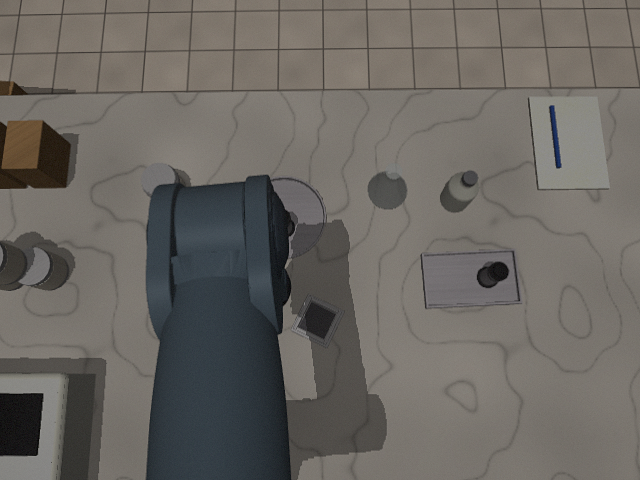

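```bash
python3 -c "
from cell import ticket
print(ticket.hand_in())"
```

```text
the job is handed in; nothing more can be done
None
```

I tested both samplers and sorted them, and handed the job in at about 42 s of the 72 s allowed. No verdict came back.

- **First sampler (rack cell nearer the stand):** the plunger went fully home. With the plate fully down the force was about 15.6 N and the collar had dropped 6 mm. It now stands upright in the rectangular tray at about (0.531, -0.304). Its knob top measured about 0.095 m against 0.094 m expected.
- **Second sampler (other cell):** the plunger stuck part-way at about 22 mm. With the plate fully down the force was about 14 N. It now stands upright in the round pan at about (0.638, 0.105). Its knob top measured about 0.107 m, which is what a plunger stuck at 22 mm should give.

In the last pictures both samplers stood upright, the gripper was well clear of them, and I saw no change in the flask or bottle from the start. The can also looks unmoved in the scene view; the arm partly hid it from above. The arm also partly hid the sampler in the pan from above, so I judged its height from the scene and wrist cameras. No check failed or disagreed.

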